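# Set the stirrer's speed preset to 265 and lock the guard over it

### The arm

A 7-joint arm with a two-finger parallel gripper is mounted at the origin on a cart in front of the work surface, level with it; the furniture and walls round the work are solid. World frame = base frame: x ahead of the robot, y to its left, z up, the work surface at z = 0. Lengths are in m, angles in rad, forces in N, time in s.
With the tool pointing down it reaches from about 0.4 to 0.875 m from the base axis. Payload 19.3 kg.
Tool frame: the origin (TCP) lies on the centre line of the jaws, within the pads' length; the fingertips stand 8 mm ahead of it and the grasp point (between the pads) lies 11 mm behind it (bot.tip_extent is the distance from the TCP to the fingertips, in m); x points along the fingers, y is the direction in which the jaws open and shut, and the axes are right-handed (so a half turn about x gives the same grasp; the last joint's range is limited). The gripper opens to 85 mm and grips with 20 to 120 N. Pads are 22 mm wide; open, the fingers measure 114 mm over their backs; the gripper's body (76 mm by 85 mm) begins 54 mm behind the grasp point. The pads swing forward as they close: fully open they stand 13 mm farther back than shut.
Start: joints at [-1.259, 0.521, -0.036, 1.599, 0.021, 1.021, -0.113], TCP at [0.233, 0.58, 0.239] pointing down, gripper open.
Joint ranges: [-2.91, 2.91], [-0.3, 2.13], [-1.5, 1.42], [0.17, 2.43], [-1.26, 4.41], [0.16, 1.93], [-2.52, 2.52]. Speed limits (rad/s): [1.89, 1.89, 2.39, 2.39, 3.01, 3.01, 3.01].

### API

Orientations are given as [roll, pitch, yaw] about the fixed x, y, z axes, in that order (R = Rz(yaw) Ry(pitch) Rx(roll)).
In Python, from workcell import sensors, imaging, order, bot gives the robot as it stands.
- The arm moves only by the tool arm_command, never from a script. Its argument "commands" is a list of rows, each an object of numbers: "dx", "dy", "dz": the shift along the tool's x, y, z in cm; "twist": the turn about the tool's x in rad. A call has 1 to 12 rows; each row is the pose to reach, as a shift and turn from the pose measured when the call began, along the tool's axes at that moment; what a row does not reach only later rows make up. A row lasts 1/12 s, in which the tool goes at most 41.7 mm and 7.16 degrees, less where a joint would pass 70% of its speed; a pose out of reach is approached as far as the arm can. A call with a gripper value outside its range is refused whole. "grip" is the closure, from -1 (fully open) to 1 (shut), set as the call begins (left out, the last holds). The fingers move at their own pace and stop on an object; "squeeze" is the grip in N (left out, the last holds). Time passes only in rows, so rows that repeat a pose let the fingers close. It gives the time, the measured TCP pose, the force and the opening at its end, in the units of the state.
- sensors.observe(): the state, without advancing time (a new reading comes with each control period).
- imaging.grab_frame(name): name is "side" or "top" or "wrist"; returns the picture (420x560x3 uint8, red, green, blue); there is no depth.
- imaging.camera_info(name): a dict with "fx", "fy", "cx", "cy" (pixels), "origin" and "attitude" of the camera in the world. Camera axes: x right, y down, z forward; pixel columns grow to the right and rows downward; lengths in m; the calibration is good to about 2 mm. A picture is of the moment at which its call begins: read the wrist's pose just before it. camera_info takes no time and is no camera call; for the wrist camera it gives the pose at the moment of the call.
- order.job_done(): hands the job in, once; it reports no verdict.
The state is a dict: "clock": time; "qpos": joint angles; "qd": joint speeds; "joint_efforts": joint torques, N m; "position": TCP position; "tool_rot": TCP orientation; "force": force on the tool from outside, world axes, zero at the start; "moment": the same for the moment, N m; "grip_width": finger opening in m.
Only numpy, scipy, OpenCV 4.12 (cv2) and the standard library are available. Lean on these libraries where they do the work, as an engineer would, in place of code of your own. Each camera call takes 0.05 s, during which the arm holds its last target.

### The job

Set the jar stirrer's speed preset to 265: roll the three finger wheels on the sloped panel until 2, 6 and 5 (left to right) stand squarely on the index lines. Then lock the setting with the clear guard: put it over the wheels so that its keyholes pass over both stud heads, lay it flat on the panel, slide it fully down the slope and let go. Leave the vial, the dropper bottle and the flask standing where they are.

Things in the scene. Friction and masses are not known exactly. Their poses are not given: they have to be found in the camera images.
- panel: Aluminium panel (168 mm up the slope, 212 mm wide) of a grey console fixed to the worktop, 138 mm deep, 131 mm high at the back. Origin: centre of the panel's outer face, 83 mm above the worktop. x points up the slope, y to the left seen from the front, z out of the panel, leaning 35 degrees from vertical towards the front. Three wheels stand out of slots 94 mm (x) by 24 mm (y).
- wheel_hundreds (a joint): Left wheel. Reads digit x 0.6283 rad: at 0 the 0 is at the crest (farthest out of the panel), level with the black index lines beside the slot at panel x = 9 mm. It grows as the crest is pushed down the slope (panel -x), falls as it is pushed up. Stops 0.25 rad beyond 0 and 9. No clicks: friction (0.07 N m, about 2 N at the rim) keeps the wheel where it is left.
- wheel_tens (a joint): Middle wheel, 42 mm to the right of the left one; reads and turns the same.
- wheel_units (a joint): Right wheel, 42 mm to the right of the middle one; reads and turns the same.
- hub_hundreds (a point): Centre of the left wheel, on its axle (parallel to panel y), 18 mm below the panel's face; axes as the panel's. Black wheel 18 mm wide, rim radius 38 mm, with ten finger ribs 36 degrees apart, 4 mm thick along the rim, reaching to radius 46 mm. White digits 0 to 9, 13 mm high, each half-way between two ribs. At the crest the rim is 20 mm, a rib's tip 28 mm above the panel.
- hub_tens (a point): Centre of the middle wheel (an identical wheel), at panel x = 9, y = 0, z = -18 mm.
- hub_units (a point): Centre of the right wheel (an identical wheel), at panel x = 9, y = -42, z = -18 mm.
- stud_left (a point): Top of the left stud's head, at panel x = 9, y = 79, z = 10 mm. Steel shoulder stud: shank 6 mm in diameter and 6 mm high, under a domed head 17 mm in diameter and 4 mm thick.
- stud_right (a point): The same on the right stud, at panel y = -79 mm.
- guard: Loose guard, 0.25 to 0.42 kg, lying hood up on the worktop: clear hood 122 (x) x 118 (y) x 41 mm high, open below, walls 3 mm, inner height 38 mm, black handle on top; at both sides a 3 mm aluminium flange out to y = +-98 mm. Origin: centre of its underside; x towards its upper end, y left, z up through the handle. Locked, its origin and axes meet the panel's.
- guard_grip (a point): Centre of the guard's black handle bar, 71 mm above its underside, 30 mm above the hood's top; axes as the guard's. The bar is 14 mm thick (x), 80 mm long (y), 16 mm high, on two legs at y = +-36 mm. Over the stud heads this point is at panel x = 18, y = 0, z = 71 mm; slid 18 mm down the slope, where the shanks meet the slots' ends, at x = 0.
- keyhole_left (a point): Centre of the round end of the left flange's keyhole, on the underside, at guard x = -9, y = 79 mm: hole 24 mm in diameter, from which a slot 11 mm wide runs towards +x, its rounded end centred 18 mm from here.
- keyhole_right (a point): The same on the right flange, at guard y = -79 mm.
- vial: Small clear vial with a black cap, 25 mm in diameter, 58 mm high, standing loose; origin at the centre of its underside. To be left alone.
- dropper: Small brown bottle with a black cap, 33 mm in diameter, 72 mm high, standing loose; origin at the centre of its underside. To be left alone.
- flask: Clear conical flask, 70 mm in diameter, 110 mm high, standing loose at the back; origin at the centre of its underside. To be left alone.

How it is judged:
On the way:
1. the wheels read 2, 6, 5, each within a quarter of a digit's step (value of joint wheel_hundreds between 1.097 and 1.417 rad and value of joint wheel_tens between 3.61 and 3.93 rad and value of joint wheel_units between 2.982 and 3.302 rad), for 0.2 s.
At the end, for the whole second after the job is handed in: The wheels read 2, 6, 5 (each within 0.16 rad, a quarter of a digit's step), and the guard lies flat on the panel (within 4 mm and 0.06 rad), its studs in the narrow ends of the keyholes (within 6 mm of fully down and of the middle), released and at rest (all of step 1 and x of guard_grip in the frame of panel between -0.006 and 0.006 m and y of guard_grip in the frame of panel between -0.006 and 0.006 m and z of guard_grip in the frame of panel between 0.067 and 0.075 m and angle between the z axis of guard_grip and the z axis of panel, either way round below 0.06 rad and linear speed of guard below 0.01 m/s); the robot touches nothing.
It fails at once if the vial, dropper bottle or flask is shifted by more than 30 mm or tipped over (distance of any of vial, dropper, flask from where it was at the start of the episode above 0.03 m or angle between any of vial, dropper, flask's own z axis and vertical above 0.6 rad).
It also fails if it takes over 72 s, if anything falls off the work surface, if the arm or the gripper's body presses on something with over 40 N, if the wrist force passes 120 N, or if a joint passes its speed limit or range.

## Working session

There is one attempt and no reset: what is moved stays moved. The work goes in short steps, Python scripts to look and compute and a tool call to move; the robot and the scene stay as the last step left them, time stands still between calls to the robot, and variables do not carry over. Pictures are saved under pics/ and viewed, and the job is handed in when it is done.

Besides the shell and the picture viewer there is one more tool, called as name(argument=value, ...) on one line, values as JSON. arm_command: Moves the arm, as the interface text tells. Its arguments: {"type":"object","properties":{"commands":{"type":"array"},"grip":{"type":"number"},"squeeze":{"type":"number"}},"required":["commands"]}

```bash
ls -R . | head -50; mkdir -p pics; python3 - <<'E'
from workcell import sensors, imaging, order, bot
import cv2
print(sensors.observe())
for n in ("side","top","wrist"):
    print(n,imaging.camera_info(n))
    cv2.imwrite(f"pics/{n}0.png",imaging.grab_frame(n)[:,:,::-1])
print(dir(bot), bot.tip_extent)
E
```

```text
.:
pics

./pics:
{'clock': 0.0, 'qpos': array([-1.25921167,  0.5220402 , -0.03629605,  1.60002045,  0.02119082,
        1.02110432, -0.11281121]), 'qd': array([ 8.75999533e-06, -8.05339654e-05,  9.40235678e-05, -4.21948227e-04,
       -4.83895673e-05,  3.52952083e-04, -4.00974262e-04]), 'joint_efforts': array([-1.70594376e-03, -9.27103400e+01,  1.97887748e+00, -3.69923759e+01,
        1.77088729e-02,  8.21120484e-03, -3.31246054e-05]), 'position': array([0.23278305, 0.57966399, 0.23870531]), 'tool_rot': array([-1.49204337,  1.56960865, -1.87388097]), 'force': array([0.00782868, 0.47244799, 0.56022437]), 'moment': array([ 0.05314895,  0.0002691 , -0.00848047]), 'grip_width': 0.08512394854373732}
side {'fx': 381.21515205108614, 'fy': 381.21515205108614, 'cx': 280.020895588677, 'cy': 208.25171234126412, 'origin': array([0.41926446, 0.64776111, 0.64442161]), 'attitude': array([-2.24544269, -0.01503642, -2.89223996])}
top {'fx': 441.26063709905327, 'fy': 441.26063709905327, 'cx': 276.4818241284078, 'cy': 212.98578452437056, 'origin': array([0.46290474, 0.00570788, 1.12929369]), 'attitude': array([-3.03199601, -0.00530659, -1.58639957])}
wrist {'fx': 321.60217802761815, 'fy': 321.60217802761815, 'cx': 278.4593986820266, 'cy': 203.5395950407015, 'origin': array([0.15668437, 0.61015931, 0.37310766]), 'attitude': array([2.81261748e+00, 1.61514782e-03, 1.18879143e+00])}
['IKError', '__class__', '__delattr__', '__dict__', '__dir__', '__doc__', '__eq__', '__format__', '__ge__', '__getattribute__', '__getstate__', '__gt__', '__hash__', '__init__', '__init_subclass__', '__le__', '__lt__', '__module__', '__ne__', '__new__', '__reduce__', '__reduce_ex__', '__repr__', '__setattr__', '__sizeof__', '__str__', '__subclasshook__', '__weakref__', 'tip_extent'] 0.008
```

View pics/side0.png

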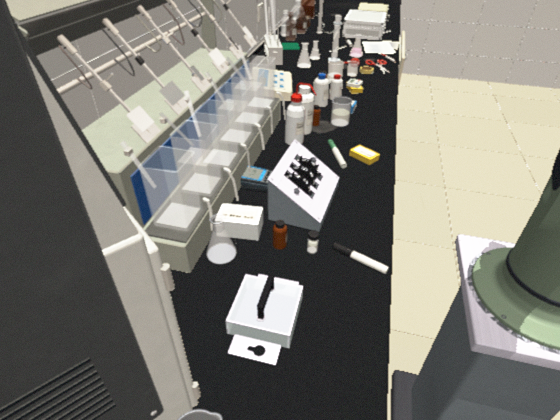

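View pics/top0.png

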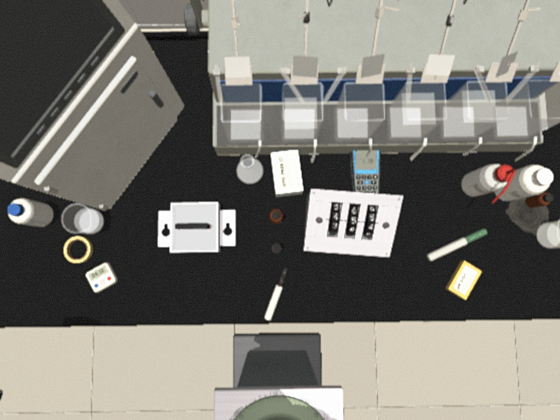

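View pics/wrist0.png

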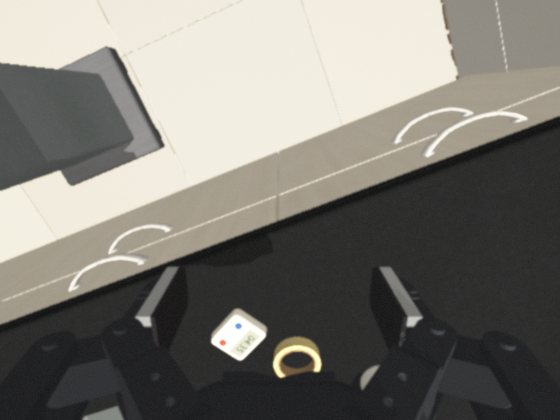

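```bash
cat > h.py <<'E'
import numpy as np, cv2
from scipy.spatial.transform import Rotation as Rot
from workcell import sensors, imaging, order, bot
def cam(n):
    i=imaging.camera_info(n)
    return dict(K=np.array([[i['fx'],0,i['cx']],[0,i['fy'],i['cy']],[0,0,1]]),o=np.array(i['origin']),R=Rot.from_euler('xyz',i['attitude']).as_matrix())
def proj(c,P):
    p=(np.atleast_2d(P)-c['o'])@c['R']
    q=p@c['K'].T
    return q[:,:2]/q[:,2:]
def ray(c,uv):
    d=c['R']@np.linalg.inv(c['K'])@np.array([uv[0],uv[1],1.]); return d/np.linalg.norm(d)
def onz(c,uv,z):
    d=ray(c,uv); return c['o']+d*(z-c['o'][2])/d[2]
def zoom(n,im,x0,x1,y0,y1,f):
    cv2.imwrite(n,cv2.resize(im[y0:y1,x0:x1,::-1],None,fx=f,fy=f,interpolation=cv2.INTER_CUBIC))
E
python3 - <<'E'
from h import *
t=cv2.imread('pics/top0.png')[:,:,::-1]; s=cv2.imread('pics/side0.png')[:,:,::-1]
zoom('pics/t1.png',t,295,410,180,265,6.5)
zoom('pics/t2.png',t,145,290,150,260,5)
zoom('pics/s1.png',s,260,345,135,235,5.9)
zoom('pics/s2.png',s,190,330,210,370,3.7)
E
```

```text
(no output)
```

View pics/t1.png

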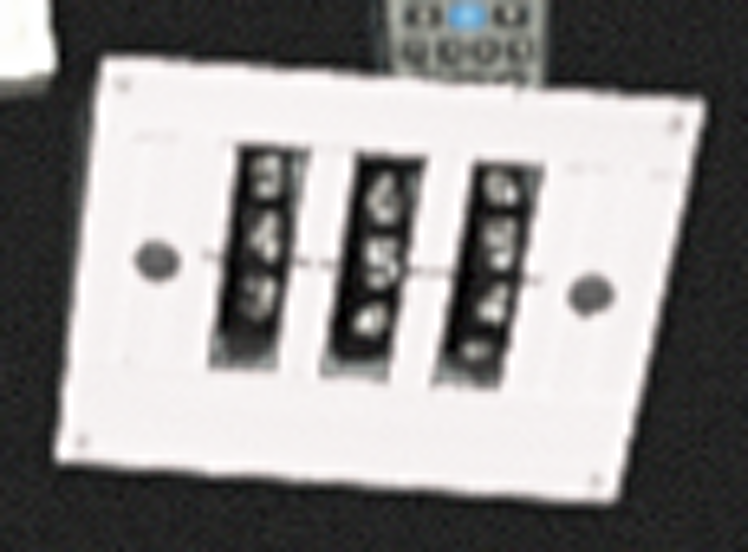

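View pics/t2.png

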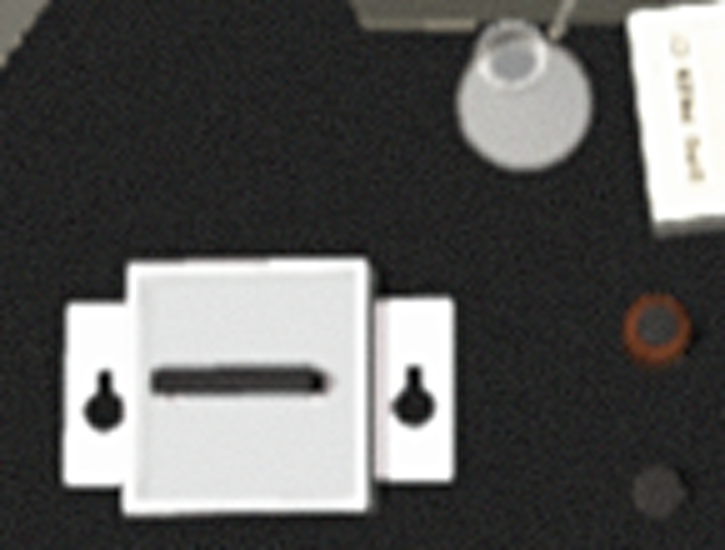

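View pics/s1.png

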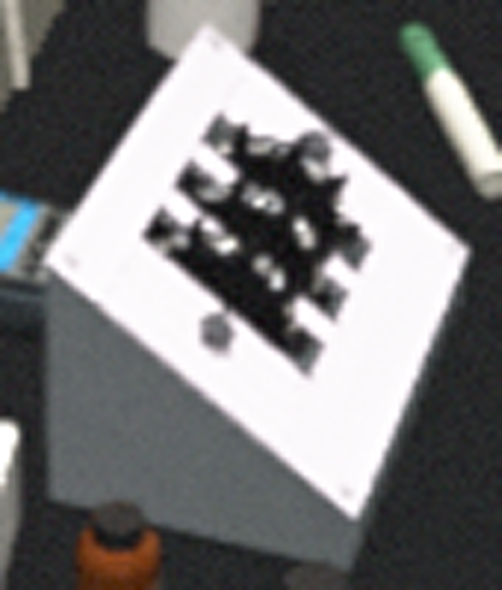

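View pics/s2.png

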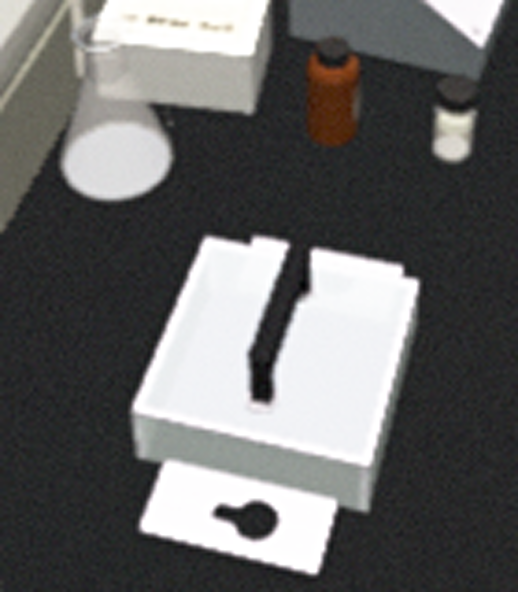

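```bash
cat > fit.py <<'E'
from h import *
from scipy.optimize import least_squares
ct,cs=cam('top'),cam('side')
def panelT(p):
    x,y,yaw=p[:3]
    a=np.radians(35)
    R=Rot.from_euler('z',yaw).as_matrix()@np.array([[np.cos(a),0,-np.sin(a)],[0,1,0],[np.sin(a),0,np.cos(a)]])
    return R,np.array([x,y,.083])
L=np.array([[84,106,0],[84,-106,0],[-84,106,0],[-84,-106,0],[9,79,10],[9,-79,10]])/1e3
U=np.array([[310.7,188.9],[403.6,195.4],[303.5,251.1],[389.9,257.2],[319.2,220.3],[385.9,225.5]])
Ls=L[:4]; Us=np.array([[267.6,179.4],[295.6,139.2],[320.2,222.8],[339.7,177.4]])
def f(p):
    R,o=panelT(p)
    return np.r_[(proj(ct,L@R.T+o)-U).ravel(),(proj(cs,Ls@R.T+o)-Us).ravel()]
r=least_squares(f,[.46,-.17,0])
if __name__=='__main__':
    print('panel',r.x,np.round(r.fun.reshape(-1,2),2))
    # guard
    G=np.array([[-9,79,3],[-9,-79,3],[61,59,41],[61,-59,41],[-61,59,41],[-61,-59,41],[0,40,79],[0,-40,79]])/1e3
    UG=np.array([[103,408],[413,404],[127,258],[372,258],[125,514],[369,514],[152,382],[325,380]])/5+[145,150]
    def g(p):
        R=Rot.from_euler('z',p[2]).as_matrix()
        return (proj(ct,G@R.T+[p[0],p[1],0])-UG).ravel()
    q=least_squares(g,[.46,.2,0]); print('guard',q.x,np.round(q.fun.reshape(-1,2),2))
    for n,u,z in (('drop',(655,325),.072),('vial',(658,492),.058),('flask',(525,105),.0)):
        print(n,onz(ct,np.array(u)/5+[145,150],z))
    R,o=panelT(r.x)
    for y in (42,0,-42): print('hub',R@[.009,y/1e3,-.018]+o)
    s=sensors.observe(); print(s['clock'],s['position'],Rot.from_euler('xyz',s['tool_rot']).as_matrix())
E
python3 fit.py
```

```text
panel [ 0.54810744 -0.17939542 -0.09181902] [[-0.16  0.26]
 [-0.68  0.81]
 [ 0.08 -0.76]
 [-0.78 -0.3 ]
 [-0.36  0.29]
 [-0.02  0.22]
 [ 0.39 -1.28]
 [-0.53 -0.91]
 [ 0.31 -0.91]
 [-0.26 -0.69]]
guard [ 0.55068729  0.20052714 -0.0081783 ] [[ 0.76  0.32]
 [ 0.7   0.69]
 [ 0.87  1.11]
 [-0.6   0.79]
 [ 0.35 -0.81]
 [-0.34 -1.16]
 [-0.32 -0.49]
 [-1.33 -0.32]]
drop [ 5.74282492e-01 -4.80428943e-04  7.20000000e-02]
vial [ 0.49443276 -0.00075591  0.058     ]
flask [0.69795336 0.06493856 0.        ]
hub [ 0.56958063 -0.13919495  0.07341745]
hub [ 0.56572964 -0.18101803  0.07341745]
hub [ 0.56187866 -0.22284111  0.07341745]
0.15 [0.23281087 0.57975211 0.23885619] [[-2.78320457e-04  3.72605597e-01  9.27989759e-01]
 [-8.46271606e-04  9.27989374e-01 -3.72605696e-01]
 [-9.99999603e-01 -8.89035171e-04  5.70471103e-05]]
```

```bash
cat >> h.py <<'E'
def wrap(a): return (a+np.pi)%(2*np.pi)-np.pi
def go(tgt,yaw=None,st=None):
    """yaw: world yaw of tool y relative to world y"""
    s=st or sensors.observe(); R=Rot.from_euler('xyz',s['tool_rot']).as_matrix()
    d=R.T@(np.array(tgt)-s['position'])*100
    a=np.arctan2(-R[0,1],R[1,1])
    tw=0 if yaw is None else -wrap(yaw-a)
    print('t',round(s['clock'],2),'pos',np.round(s['position'],4),'yaw',round(a,3),'F',np.round(s['force'],1),'w',round(s['grip_width'],4),'q',np.round(s['qpos'],2))
    print('dx %.2f dy %.2f dz %.2f twist %.3f'%(*d,tw))
E
python3 -c "
from h import *
go([.50,.18,.30],-.092)
go([.48,-.18,.24],-.092)"
```

```text
t 0.15 pos [0.2328 0.5798 0.2389] yaw -0.382 F [ 0.3 -0.2 -0.4] w 0.0856 q [-1.26  0.52 -0.04  1.6   0.02  1.02 -0.11]
dx -6.09 dy -27.15 dz 39.69 twist -0.290
t 0.15 pos [0.2328 0.5798 0.2389] yaw -0.382 F [ 0.3 -0.2 -0.4] w 0.0856 q [-1.26  0.52 -0.04  1.6   0.02  1.02 -0.11]
dx -0.06 dy -61.29 dz 51.25 twist -0.290
```

arm_command(commands=[{"dx": -6,"dy": -27.2,"dz": 39.7,"twist": -0.29},{"dx": -6,"dy": -27.2,"dz": 39.7,"twist": -0.29},{"dx": -6,"dy": -27.2,"dz": 39.7,"twist": -0.29},{"dx": -6,"dy": -27.2,"dz": 39.7,"twist": -0.29},{"dx": -6,"dy": -27.2,"dz": 39.7,"twist": -0.29},{"dx": -6,"dy": -27.2,"dz": 39.7,"twist": -0.29},{"dx": -6,"dy": -27.2,"dz": 39.7,"twist": -0.29},{"dx": -6,"dy": -27.2,"dz": 39.7,"twist": -0.29},{"dx": -6,"dy": -27.2,"dz": 39.7,"twist": -0.29},{"dx": -6,"dy": -27.2,"dz": 39.7,"twist": -0.29},{"dx": -6,"dy": -27.2,"dz": 39.7,"twist": -0.29},{"dx": -6,"dy": -27.2,"dz": 39.7,"twist": -0.29}])

```text
clock: 1.15
position: [0.5017, 0.1755, 0.2997]
tool_rot: [-1.075, 1.569, -1.17]
force: [-0.3, 0.4, -0.5]
grip_width: 0.0851
```

```bash
python3 -c "
from h import *
go([.48,-.18,.24],-.092)"
```

```text
t 1.15 pos [0.5017 0.1755 0.2997] yaw -0.095 F [-0.3  0.4 -0.5] w 0.0851 q [-0.49  0.31  0.05  1.77 -0.02  1.06  1.04]
dx 6.02 dy -35.59 dz 1.21 twist -0.003
```

```bash
python3 -c "
from h import *
import json
c=cam('wrist'); im=imaging.grab_frame('wrist')
np.savez('g0.npz',im=im,K=c['K'],o=c['o'],R=c['R']); zoom('pics/g0.png',im,0,560,0,420,1.4)"
```

```text
(no output)
```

View pics/g0.png

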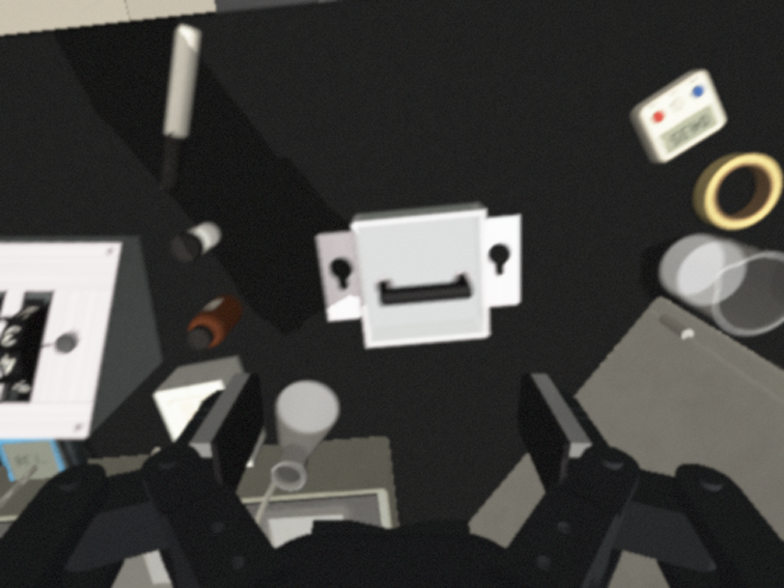

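arm_command(commands=[{"dx": 6,"dy": -35.6,"dz": 1.2},{"dx": 6,"dy": -35.6,"dz": 1.2},{"dx": 6,"dy": -35.6,"dz": 1.2},{"dx": 6,"dy": -35.6,"dz": 1.2},{"dx": 6,"dy": -35.6,"dz": 1.2},{"dx": 6,"dy": -35.6,"dz": 1.2},{"dx": 6,"dy": -35.6,"dz": 1.2},{"dx": 6,"dy": -35.6,"dz": 1.2},{"dx": 6,"dy": -35.6,"dz": 1.2},{"dx": 6,"dy": -35.6,"dz": 1.2},{"dx": 6,"dy": -35.6,"dz": 1.2},{"dx": 6,"dy": -35.6,"dz": 1.2}])

```text
validation failed for argument at $.co...
```

```bash
python3 -c "
from h import *
go([.48,-.18,.24],-.092)
c=cam('wrist'); im=imaging.grab_frame('wrist')
np.savez('p0.npz',im=im,K=c['K'],o=c['o'],R=c['R']); zoom('pics/p0.png',im,0,560,0,420,1.4)"
```

```text
t 1.2 pos [0.5038 0.172  0.3   ] yaw -0.099 F [ 1.3 -6.7  0.1] w 0.0855 q [-0.48  0.31  0.05  1.77 -0.01  1.06  1.05]
dx 6.10 dy -35.25 dz 1.10 twist -0.007
```

View pics/p0.png

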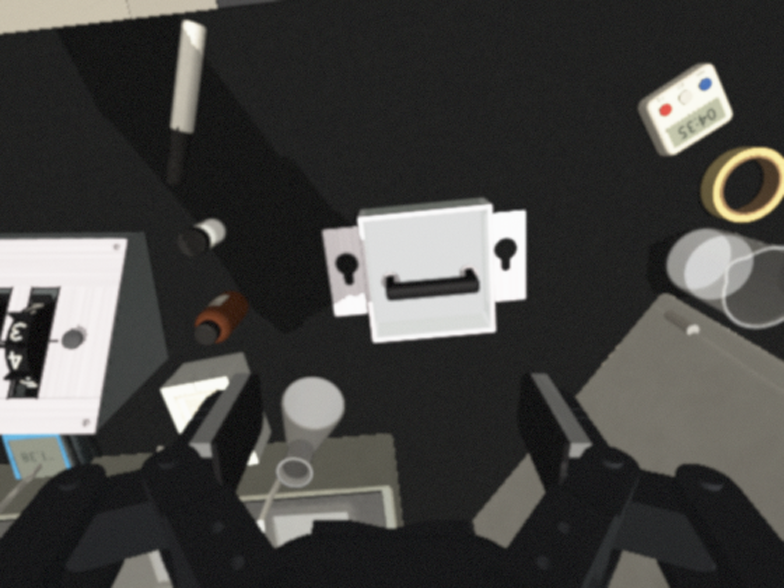

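arm_command(commands=[{"dx": 6.1,"dy": -35.2,"dz": 1.1,"twist": -0.007},{"dx": 6.1,"dy": -35.2,"dz": 1.1,"twist": -0.007},{"dx": 6.1,"dy": -35.2,"dz": 1.1,"twist": -0.007},{"dx": 6.1,"dy": -35.2,"dz": 1.1,"twist": -0.007},{"dx": 6.1,"dy": -35.2,"dz": 1.1,"twist": -0.007},{"dx": 6.1,"dy": -35.2,"dz": 1.1,"twist": -0.007},{"dx": 6.1,"dy": -35.2,"dz": 1.1,"twist": -0.007},{"dx": 6.1,"dy": -35.2,"dz": 1.1,"twist": -0.007},{"dx": 6.1,"dy": -35.2,"dz": 1.1,"twist": -0.007},{"dx": 6.1,"dy": -35.2,"dz": 1.1,"twist": -0.007},{"dx": 6.1,"dy": -35.2,"dz": 1.1,"twist": -0.007}])

```text
clock: 2.17
position: [0.4781, -0.1775, 0.2387]
tool_rot: [-1.454, 1.569, -1.548]
force: [-0.4, 0.5, 0.5]
grip_width: 0.0853
```

```bash
mv p0.npz g1.npz; python3 -c "
from h import *
go([.48,-.18,.24],-.092)
c=cam('wrist'); im=imaging.grab_frame('wrist')
np.savez('p0.npz',im=im,K=c['K'],o=c['o'],R=c['R']); zoom('pics/p1.png',im,0,560,0,420,1.4)
zoom('pics/p1z.png',im,190,370,120,330,2.8)"
```

```text
t 2.17 pos [ 0.4781 -0.1775  0.2387] yaw -0.094 F [-0.4  0.5  0.5] w 0.0853 q [ 0.08  0.34  0.2   1.91 -0.08  0.9   1.8 ]
dx -0.12 dy -0.23 dz 0.21 twist -0.002
```

View pics/p1.png

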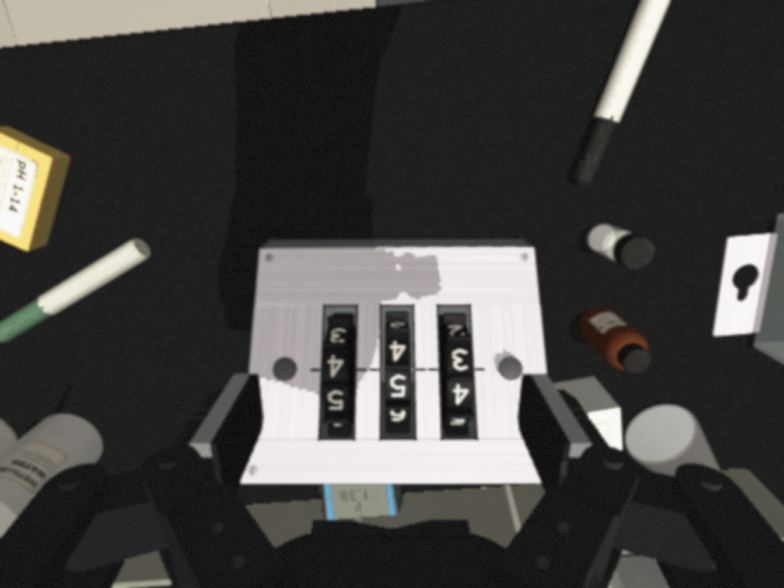

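View pics/p1z.png

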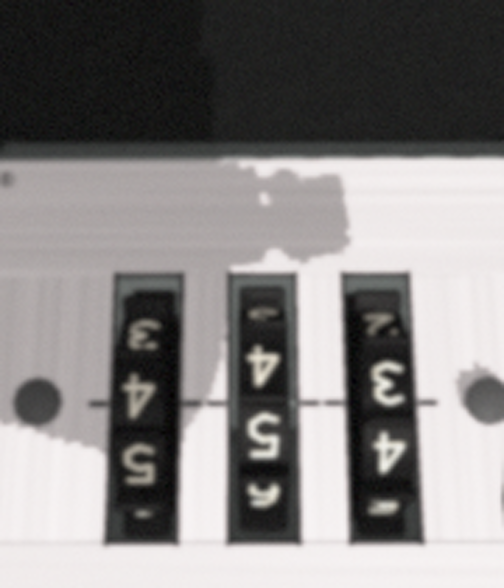

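```bash
cat > fit2.py <<'E'
from h import *
from scipy.optimize import least_squares
d=np.load('p0.npz'); c=dict(K=d['K'],o=d['o'],R=d['R'])
z=lambda a:np.array(a)/2.8+[190,120]
L=[];U=[]
for y,f,b in ((-42,[(113,273),(184,272)],[(106,543),(180,543)]),(0,[(229,273),(298,272)],[(228,543),(302,543)]),(42,[(342,272),(411,271)],[(350,543),(425,542)])):
    for i in (0,1):
        L+=[[-38,y-12+24*i,0],[56,y-12+24*i,0]]; U+=[z(f[i]),z(b[i])]
for l,u in (((-84,-106,0),(262,247)),((-84,106,0),(534,247)),((84,106,0),(541,484)),((84,-106,0),(243,484)),((9,-79,10),(285,368)),((9,79,10),(510,368))):
    L.append(l);U.append(np.array(u)/1.4)
L=np.array(L)/1e3;U=np.array(U)
a=np.radians(35);R35=np.array([[np.cos(a),0,-np.sin(a)],[0,1,0],[np.sin(a),0,np.cos(a)]])
def pose(p): return Rot.from_rotvec([p[4],p[5],p[2]]).as_matrix()@R35,np.array([p[0],p[1],.083+p[3]])
def f(p):
    p=np.r_[p,0,0,0][:6]
    R,o=pose(p); return (proj(c,L@R.T+o)-U).ravel()
for x0 in ([.548,-.179,-.09],[.548,-.179,-.09,0,0,0]):
    r=least_squares(f,x0); print(np.round(r.x,4),np.abs(r.fun).mean()); 
R,o=pose(r.x)
print(np.round(r.fun.reshape(-1,2),1).tolist())
np.savez('panel_w.npz',R=R,o=o)
D={'units':(-42,[(3,(143,335)),(4,(140,397)),(5,(140,464))]),'tens':(0,[(4,(262,366)),(5,(264,435)),(6,(264,494))]),'hund':(42,[(2,(382,323)),(3,(388,384)),(4,(389,452))])}
for n,(y,l) in D.items():
    for dg,u in l:
        def g(t):
            t=t[0]; P=np.array([9+38*np.sin(t),y,-18+38*np.cos(t)])/1e3
            return (proj(c,R@P+o)[0]-z(u))[1:]
        t=least_squares(g,[0.1]).x[0]; print(n,dg,'theta',round(dg*.6283-t,3), (dg*.6283-t)/.6283)
for y in (42,0,-42): print('hub',R@[.009,y/1e3,-.018]+o)
E
python3 fit2.py
```

```text
[ 0.5497 -0.18   -0.099 ] 1.1415278255074124
[ 0.5516 -0.1797 -0.1207 -0.0023 -0.033   0.0755] 1.248372455247225
[[1.7, 0.4], [1.0, -0.7], [-0.4, 1.0], [-0.8, -0.7], [0.9, 0.8], [0.5, -0.8], [-0.7, 1.4], [-1.5, -0.8], [0.7, 1.6], [-0.4, -0.8], [-1.1, 2.2], [-3.0, -0.5], [-3.1, -2.1], [0.4, 1.1], [6.2, -2.6], [-0.9, -1.5], [-0.0, 0.9], [0.2, 1.7]]
units 3 theta 2.55 4.059123900589959
units 4 theta 2.56 4.074523036932291
units 5 theta 2.574 4.097375911568884
tens 4 theta 2.85 4.536357001025868
tens 5 theta 2.858 4.549070857638394
tens 6 theta 2.82 4.487942499681091
hund 2 theta 2.124 3.3813201962641375
hund 3 theta 2.06 3.2786264794978677
hund 4 theta 2.074 3.300477072770779
hub [ 0.5733724  -0.14042257  0.06828094]
hub [ 0.56837305 -0.18209432  0.06985297]
hub [ 0.5633737  -0.22376608  0.071425  ]
```

```bash
sed -i 's/^for x0 in .*/for x0 in ([.548,-.179,-.09],):/; s/,((84,106,0),(541,484)),((84,-106,0),(243,484))//; s/^R,o=pose(r.x)/R,o=pose(np.r_[r.x,0,0,0])/' fit2.py; python3 fit2.py
```

```text
[ 0.5495 -0.1795 -0.0914] 0.7148870072599811
[[1.7, 0.5], [0.4, -0.6], [-0.6, 0.8], [-1.0, -0.6], [0.7, 0.4], [0.6, -0.7], [-0.9, 0.7], [-0.8, -0.7], [0.7, 0.7], [0.8, -0.7], [-0.9, 1.0], [-0.9, -0.3], [-1.4, 0.2], [0.6, -0.2], [-0.6, -0.1], [1.6, -0.3]]
units 3 theta 2.503 3.9838316737972117
units 4 theta 2.509 3.992530075054388
units 5 theta 2.531 4.02908829812767
tens 4 theta 2.789 4.439585175600235
tens 5 theta 2.805 4.463653768592836
tens 6 theta 2.793 4.445265016355786
hund 2 theta 2.044 3.2533154649589098
hund 3 theta 1.993 3.171369999287108
hund 4 theta 2.019 3.213534797874251
hub [ 0.57097439 -0.13932888  0.07341745]
hub [ 0.56714215 -0.18115368  0.07341745]
hub [ 0.5633099  -0.22297848  0.07341745]
```

```bash
python3 - <<'E'
from h import *
d=np.load('p0.npz'); c=dict(K=d['K'],o=d['o'],R=d['R'])
s=sensors.observe(); R=Rot.from_euler('xyz',s['tool_rot']).as_matrix(); p=np.array(s['position'])
for x in (.008,.0,-.005,-.02,-.04):
  print(x,np.round(proj(c,np.array([[x,sy*.0426,sz*.011] for sy in(1,-1) for sz in (-1,1)])@R.T+p)*1.4).tolist())
zoom('pics/f.png',d['im'],120,220,240,340,7)
E
```

```text
0.008 [[517.0, 347.0], [512.0, 401.0], [274.0, 347.0], [279.0, 401.0]]
0.0 [[524.0, 358.0], [518.0, 414.0], [268.0, 358.0], [274.0, 414.0]]
-0.005 [[528.0, 365.0], [522.0, 423.0], [264.0, 365.0], [270.0, 423.0]]
-0.02 [[543.0, 390.0], [535.0, 453.0], [250.0, 391.0], [258.0, 453.0]]
-0.04 [[569.0, 434.0], [559.0, 504.0], [227.0, 434.0], [237.0, 504.0]]
```

View pics/f.png

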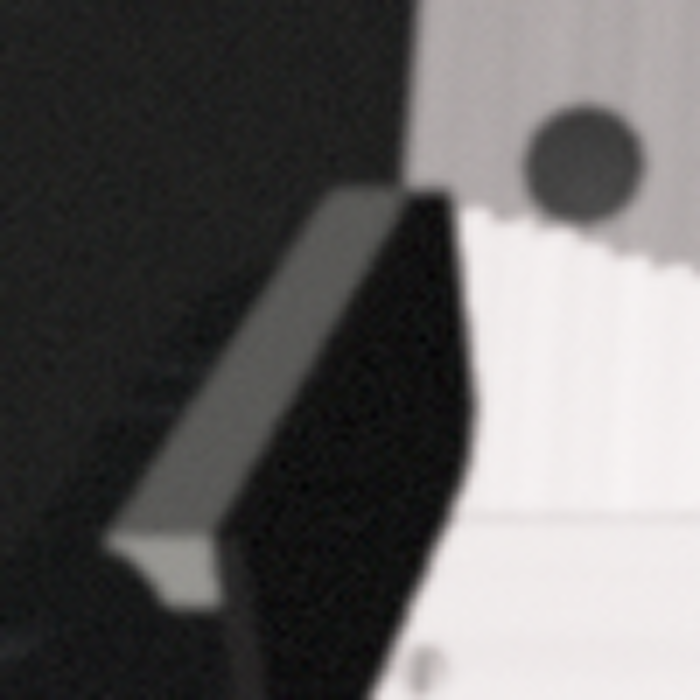

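```bash
cat >> h.py <<'E'
YP=-.0914; u=np.array([np.cos(YP),np.sin(YP),0]); v=np.array([-np.sin(YP),np.cos(YP),0])
PO=np.array([.549,-.1795,.083])
HUB0=np.array([.5668,-.1811,.0734])
def wt(w,c,h,face):
    """TCP for wheel w(+1 hund,0,-1 units), contact offset c mm, tip height h mm above hub. face 'in' or 'out' of far finger"""
    off=.0427 if face=='in' else .052
    return HUB0+v*.042*w+u*(c/1e3-off)+np.array([0,0,h/1e3-.0055])
YW=np.pi/2+YP
E
python3 -c "
from h import *
go(wt(1,-26,85,'out'),YW)"
```

```text
t 2.22 pos [ 0.4786 -0.1762  0.239 ] yaw -0.092 F [0.2 0.6 0.4] w 0.0853 q [ 0.08  0.34  0.2   1.91 -0.08  0.9   1.8 ]
dx 8.60 dy 4.53 dz 1.02 twist -1.571
```

arm_command(commands=[{"dx": 0,"dy": 4.5,"dz": 1,"twist": -1.57},{"dx": 0,"dy": 4.5,"dz": 1,"twist": -1.57},{"dx": 0,"dy": 4.5,"dz": 1,"twist": -1.57},{"dx": 0,"dy": 4.5,"dz": 1,"twist": -1.57},{"dx": 0,"dy": 4.5,"dz": 1,"twist": -1.57},{"dx": 2,"dy": 4.5,"dz": 1,"twist": -1.57},{"dx": 4,"dy": 4.5,"dz": 1,"twist": -1.57},{"dx": 5,"dy": 4.5,"dz": 1,"twist": -1.57},{"dx": 6,"dy": 4.5,"dz": 1,"twist": -1.57},{"dx": 7,"dy": 4.5,"dz": 1,"twist": -1.57},{"dx": 8,"dy": 4.5,"dz": 1,"twist": -1.57},{"dx": 8,"dy": 4.5,"dz": 1,"twist": -1.57}])

```text
clock: 3.22
position: [0.492, -0.1303, 0.1582]
tool_rot: [2.266, 1.563, -2.771]
force: [-1.2, -1.3, -1.7]
grip_width: 0.0857
```

```bash
python3 -c "
from h import *
go(wt(1,-26,37.5,'out'),YW)"
```

```text
t 3.22 pos [ 0.492  -0.1303  0.1582] yaw 1.246 F [-1.2 -1.3 -1.7] w 0.0857 q [ 0.68  0.54 -0.72  1.95  0.48  0.84  2.51]
dx 5.28 dy -0.18 dz -0.11 twist -0.233
```

arm_command(commands=[{"dx": -5,"dy": 0,"dz": 0,"twist": 0.12},{"dx": -5,"dy": 0,"dz": 0,"twist": 0.24},{"dx": -5,"dy": 0,"dz": 0,"twist": 0.36},{"dx": -5,"dy": 0,"dz": 0,"twist": 0.48},{"dx": -5,"dy": 0,"dz": 0,"twist": 0.6},{"dx": -5,"dy": 0,"dz": 0,"twist": 0.72},{"dx": -5,"dy": 0,"dz": 0,"twist": 0.84},{"dx": -5,"dy": 0,"dz": 0,"twist": 0.96},{"dx": -5,"dy": 0,"dz": 0,"twist": 1.08},{"dx": -5,"dy": 0,"dz": 0,"twist": 1.2},{"dx": -5,"dy": 0,"dz": 0,"twist": 1.32},{"dx": -5,"dy": 0,"dz": 0,"twist": 1.44}])

```text
clock: 4.22
position: [0.4927, -0.1285, 0.2085]
tool_rot: [-2.564, 1.563, -2.762]
force: [-0.8, 0.0, -0.4]
grip_width: 0.0854
```

```bash
python3 -c "
from h import *
go(wt(1,-26,75,'out'),YW-np.pi)"
```

```text
t 4.22 pos [ 0.4927 -0.1285  0.2085] yaw -0.197 F [-0.8  0.  -0.4] w 0.0854 q [ 0.46  0.41 -0.42  1.91  0.21  0.87  1.31]
dx 6.56 dy -0.33 dz 0.14 twist 1.465
```

arm_command(commands=[{"dx": 0.5,"dy": -0.3,"dz": 0.1,"twist": 0.12},{"dx": 1,"dy": -0.3,"dz": 0.1,"twist": 0.24},{"dx": 1.5,"dy": -0.3,"dz": 0.1,"twist": 0.36},{"dx": 2,"dy": -0.3,"dz": 0.1,"twist": 0.48},{"dx": 2.5,"dy": -0.3,"dz": 0.1,"twist": 0.6},{"dx": 3,"dy": -0.3,"dz": 0.1,"twist": 0.72},{"dx": 3.5,"dy": -0.3,"dz": 0.1,"twist": 0.84},{"dx": 4,"dy": -0.3,"dz": 0.1,"twist": 0.96},{"dx": 4.5,"dy": -0.3,"dz": 0.1,"twist": 1.08},{"dx": 5,"dy": -0.3,"dz": 0.1,"twist": 1.2},{"dx": 5.5,"dy": -0.3,"dz": 0.1,"twist": 1.33},{"dx": 6,"dy": -0.3,"dz": 0.1,"twist": 1.46}])

```text
clock: 5.22
position: [0.493, -0.13, 0.1485]
tool_rot: [-1.14, 1.564, -2.791]
force: [0.4, -0.3, -0.8]
grip_width: 0.0853
```

```bash
python3 -c "
from h import *
go(wt(1,-26,37.5,'out'),YW-np.pi)"
```

```text
t 5.22 pos [ 0.493  -0.13    0.1485] yaw -1.651 F [ 0.4 -0.3 -0.8] w 0.0853 q [ 0.17  0.47 -0.05  1.98  0.04  0.7   0.02]
dx 4.31 dy 0.04 dz 0.20 twist 0.011
```

arm_command(commands=[{"dx": 2,"dy": 0,"dz": 0.2,"twist": 0.011},{"dx": 4,"dy": 0,"dz": 0.2,"twist": 0.011},{"dx": 4.3,"dy": 0,"dz": 0.2,"twist": 0.011},{"dx": 4.3,"dy": 0,"dz": 0.2,"twist": 0.011},{"dx": 4.3,"dy": 0.4,"dz": 0.2,"twist": 0.011},{"dx": 4.25,"dy": 0.8,"dz": 0.2,"twist": 0.011},{"dx": 4.2,"dy": 1.2,"dz": 0.2,"twist": 0.011},{"dx": 4.15,"dy": 1.6,"dz": 0.2,"twist": 0.011},{"dx": 4.1,"dy": 2,"dz": 0.2,"twist": 0.011},{"dx": 4.1,"dy": 2.4,"dz": 0.2,"twist": 0.011}])

```text
clock: 6.05
position: [0.5173, -0.1342, 0.1079]
tool_rot: [-1.042, 1.565, -2.705]
force: [-3.1, 0.2, 10.5]
grip_width: 0.0853
```

```bash
python3 -c "
from h import *
go(wt(1,11.4,39.5,'out'),YW-np.pi)"
```

```text
t 6.05 pos [ 0.5173 -0.1342  0.1079] yaw -1.662 F [-3.1  0.2 10.5] w 0.0853 q [ 0.17  0.57 -0.04  1.94  0.04  0.64  0.01]
dx 0.04 dy 1.29 dz 0.02 twist -0.000
```

arm_command(commands=[{"dx": -0.05,"dy": 0.4,"dz": 0,"twist": 0},{"dx": -0.05,"dy": 0.8,"dz": 0,"twist": 0},{"dx": -0.05,"dy": 1.1,"dz": 0,"twist": 0},{"dx": -0.05,"dy": 1.3,"dz": 0,"twist": 0},{"dx": -0.05,"dy": 1.3,"dz": 0,"twist": 0}])

```text
clock: 6.47
position: [0.5306, -0.1354, 0.1082]
tool_rot: [-1.041, 1.565, -2.703]
force: [0.1, 0.2, 0.1]
grip_width: 0.0853
```

```bash
python3 -c "
from h import *
go(wt(0,8,85,'in'),YW-np.pi)"
```

```text
t 6.47 pos [ 0.5306 -0.1354  0.1082] yaw -1.662 F [0.1 0.2 0.1] w 0.0853 q [ 0.17  0.58 -0.04  1.91  0.04  0.66  0.01]
dx -4.46 dy 0.53 dz 4.23 twist -0.000
```

```bash
python3 -c "
from h import *
go([.455,-.25,.23],YW-np.pi)"
```

```text
t 6.47 pos [ 0.5306 -0.1354  0.1082] yaw -1.662 F [0.1 0.2 0.1] w 0.0853 q [ 0.17  0.58 -0.04  1.91  0.04  0.66  0.01]
dx -12.11 dy -6.54 dz 12.14 twist -0.000
```

arm_command(commands=[{"dx": -4,"dy": 0,"dz": 0,"twist": 0},{"dx": -8,"dy": -2,"dz": 3,"twist": 0},{"dx": -12,"dy": -4.5,"dz": 6,"twist": 0},{"dx": -12.1,"dy": -6.5,"dz": 9,"twist": 0},{"dx": -12.1,"dy": -6.5,"dz": 12,"twist": 0},{"dx": -12.1,"dy": -6.5,"dz": 12,"twist": 0}])

```text
clock: 6.97
position: [0.453, -0.2556, 0.232]
tool_rot: [-0.334, 1.564, -2.003]
force: [-1.1, -1.5, -1.0]
grip_width: 0.0854
```

```bash
python3 -c "
from h import *
go(wt(0,8,85,'in'),YW-np.pi)
c=cam('wrist'); im=imaging.grab_frame('wrist')
np.savez('p2.npz',im=im,K=c['K'],o=c['o'],R=c['R']); zoom('pics/p2.png',im,0,560,0,420,1.4)
go(wt(0,8,85,'in'),YW-np.pi)"
```

```text
t 6.97 pos [ 0.453  -0.2556  0.232 ] yaw -1.67 F [-1.1 -1.5 -1. ] w 0.0854 q [ 0.4   0.36 -0.01  1.88  0.01  0.89  0.29]
dx 7.84 dy 7.14 dz -8.56 twist -0.008
t 7.02 pos [ 0.4542 -0.2527  0.2311] yaw -1.668 F [ 0.1  0.5 -0.9] w 0.0855 q [ 0.4   0.37 -0.01  1.88  0.01  0.89  0.28]
dx 7.75 dy 7.06 dz -8.25 twist -0.006
```

View pics/p2.png

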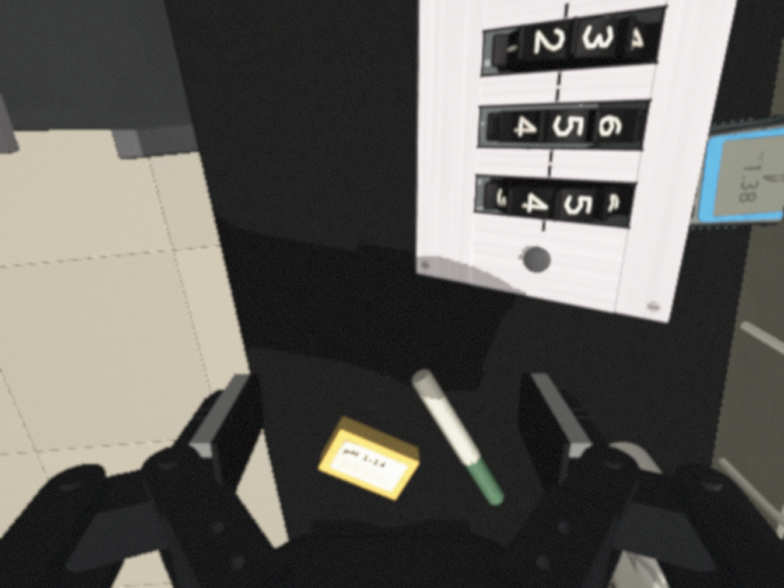

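```bash
cat > rd.py <<'E'
from h import *
from scipy.optimize import least_squares
a=np.radians(35);R35=np.array([[np.cos(a),0,-np.sin(a)],[0,1,0],[np.sin(a),0,np.cos(a)]])
def read(npz,pts,digs,sc=1.4,off=(0,0)):
    d=np.load(npz); c=dict(K=d['K'],o=d['o'],R=d['R'])
    L=np.array([p for p,_ in pts])/1e3; U=np.array([q for _,q in pts])/sc+off
    def f(p):
        R=Rot.from_euler('z',p[2]).as_matrix()@R35
        return (proj(c,L@R.T+[p[0],p[1],.083])-U).ravel()
    r=least_squares(f,[.549,-.18,-.09]); print('panel',np.round(r.x,4),'res',np.round(r.fun.reshape(-1,2),1).tolist())
    R=Rot.from_euler('z',r.x[2]).as_matrix()@R35; o=np.array([r.x[0],r.x[1],.083])
    for n,y,dg,q in digs:
        q=np.array(q)/sc+off
        def P(t): return proj(c,R@(np.array([9+38*np.sin(t),y,-18+38*np.cos(t)])/1e3)+o)[0]
        t=least_squares(lambda t:P(t[0])-q,[0.]); print(n,dg,'theta %.3f = %.2f'%(dg*.6283-t.x[0],dg-t.x[0]/.6283),np.round(t.fun,1))
E
python3 - <<'E'
from rd import *
read('p2.npz',[((9,-79,10),(537,258)),((-84,-106,0),(417,270)),((84,-106,0),(668,321)),((56,-54,0),(629,227)),((56,-30,0),(636,182)),((-38,-54,0),(474,212)),((-38,-30,0),(478,178)),((56,30,0),(656,62)),((56,54,0),(665,6))],
 [('h',42,2,(548,40)),('h',42,3,(597,39)),('t',0,5,(567,125)),('t',0,4,(523,125)),('t',0,6,(609,125)),('u',-42,4,(535,202)),('u',-42,5,(577,203))])
E
```

```text
panel [ 0.5499 -0.1803 -0.0868] res [[-0.8, 1.8], [-0.1, 2.1], [0.4, 0.7], [-0.1, -0.6], [0.0, 0.6], [0.8, -0.7], [-0.7, -2.3], [0.1, -0.8], [0.2, -0.0]]
h 2 theta 1.308 = 2.08 [-0.  -0.1]
h 3 theta 1.314 = 2.09 [-0. -2.]
t 5 theta 2.823 = 4.49 [0.  0.3]
t 4 theta 2.840 = 4.52 [0.  0.7]
t 6 theta 2.851 = 4.54 [-0.  -0.1]
u 4 theta 2.534 = 4.03 [-0.   0.6]
u 5 theta 2.557 = 4.07 [0. 1.]
```

arm_command(commands=[{"dx": 2,"dy": 2,"dz": -2.5,"twist": -0.006},{"dx": 4,"dy": 4,"dz": -5,"twist": -0.006},{"dx": 7,"dy": 7,"dz": -8.2,"twist": -0.006},{"dx": 7.7,"dy": 7.05,"dz": -8.25,"twist": -0.006},{"dx": 7.7,"dy": 7.05,"dz": -8.25,"twist": -0.006},{"dx": 10,"dy": 7.05,"dz": -8.25,"twist": -0.006},{"dx": 11,"dy": 7.05,"dz": -8.25,"twist": -0.006},{"dx": 11,"dy": 7.05,"dz": -8.25,"twist": -0.006}])

```text
clock: 7.68
position: [0.5308, -0.1778, 0.1187]
tool_rot: [-0.922, 1.563, -2.584]
force: [-0.5, 0.1, -0.9]
grip_width: 0.0855
```

```bash
python3 -c "
from h import *
go(wt(0,8,40,'in'),YW-np.pi)
go(wt(0,-23.6,38,'in'),YW-np.pi)"
```

```text
t 7.68 pos [ 0.5308 -0.1778  0.1187] yaw -1.663 F [-0.5  0.1 -0.9] w 0.0855 q [ 0.24  0.58 -0.03  1.87  0.04  0.7   0.09]
dx 1.08 dy 0.15 dz -0.01 twist -0.000
t 7.68 pos [ 0.5308 -0.1778  0.1187] yaw -1.663 F [-0.5  0.1 -0.9] w 0.0855 q [ 0.24  0.58 -0.03  1.87  0.04  0.7   0.09]
dx 1.30 dy -3.01 dz -0.01 twist -0.000
```

arm_command(commands=[{"dx": 0.6,"dy": 0.15,"dz": 0,"twist": 0},{"dx": 1.05,"dy": 0.15,"dz": 0,"twist": 0},{"dx": 1.05,"dy": 0.15,"dz": 0,"twist": 0},{"dx": 1.05,"dy": -0.3,"dz": 0,"twist": 0},{"dx": 1.05,"dy": -0.7,"dz": 0,"twist": 0},{"dx": 1.05,"dy": -1.1,"dz": 0,"twist": 0},{"dx": 1.1,"dy": -1.5,"dz": 0,"twist": 0},{"dx": 1.15,"dy": -1.9,"dz": 0,"twist": 0},{"dx": 1.2,"dy": -2.3,"dz": 0,"twist": 0},{"dx": 1.25,"dy": -2.7,"dz": 0,"twist": 0},{"dx": 1.3,"dy": -3,"dz": 0,"twist": 0},{"dx": 1.3,"dy": -3,"dz": 0,"twist": 0}])

```text
clock: 8.68
position: [0.5001, -0.1751, 0.1058]
tool_rot: [-0.966, 1.563, -2.628]
force: [-0.7, -0.5, -0.6]
grip_width: 0.0858
```

```bash
python3 -c "
from h import *
go(wt(0,-23.6,60,'in'),YW-np.pi)
go(wt(0,8.5,40,'in'),YW-np.pi)
go(wt(0,-10,40,'in'),YW-np.pi)"
```

```text
t 8.68 pos [ 0.5001 -0.1751  0.1058] yaw -1.663 F [-0.7 -0.5 -0.6] w 0.0858 q [ 0.25  0.56 -0.03  1.95  0.04  0.63  0.09]
dx -2.21 dy 0.05 dz -0.00 twist -0.001
t 8.68 pos [ 0.5001 -0.1751  0.1058] yaw -1.663 F [-0.7 -0.5 -0.6] w 0.0858 q [ 0.25  0.56 -0.03  1.95  0.04  0.63  0.09]
dx -0.23 dy 3.28 dz -0.01 twist -0.001
t 8.68 pos [ 0.5001 -0.1751  0.1058] yaw -1.663 F [-0.7 -0.5 -0.6] w 0.0858 q [ 0.25  0.56 -0.03  1.95  0.04  0.63  0.09]
dx -0.21 dy 1.43 dz -0.01 twist -0.001
```

arm_command(commands=[{"dx": -2,"dy": 0,"dz": 0,"twist": 0},{"dx": -2,"dy": 2,"dz": 0,"twist": 0},{"dx": -2,"dy": 3.3,"dz": 0,"twist": 0},{"dx": -2,"dy": 3.3,"dz": 0,"twist": 0},{"dx": -0.8,"dy": 3.3,"dz": 0,"twist": 0},{"dx": -0.2,"dy": 3.3,"dz": 0,"twist": 0},{"dx": -0.2,"dy": 3.3,"dz": 0,"twist": 0}])

```text
clock: 9.27
position: [0.5318, -0.178, 0.106]
tool_rot: [-1.108, 1.561, -2.771]
force: [0.8, 0.2, 0.3]
grip_width: 0.0856
```

arm_command(commands=[{"dx": -0.1,"dy": -0.4,"dz": 0,"twist": 0},{"dx": -0.15,"dy": -0.8,"dz": 0,"twist": 0},{"dx": -0.15,"dy": -1.2,"dz": 0,"twist": 0},{"dx": -0.15,"dy": -1.6,"dz": 0,"twist": 0},{"dx": -0.15,"dy": -1.85,"dz": 0,"twist": 0},{"dx": -0.15,"dy": -1.85,"dz": 0,"twist": 0}])

```text
clock: 9.77
position: [0.5128, -0.1763, 0.1079]
tool_rot: [-1.107, 1.561, -2.77]
force: [-0.8, 0.1, -0.3]
grip_width: 0.0854
```

```bash
python3 -c "
from h import *
go(wt(0,-10,40,'in'),YW-np.pi)
go(wt(-1,-3.5,75,'in'),YW-np.pi)
go([.455,-.25,.23],YW-np.pi)
"
```

```text
t 9.77 pos [ 0.5128 -0.1763  0.1079] yaw -1.663 F [-0.8  0.1 -0.3] w 0.0854 q [ 0.24  0.58 -0.03  1.92  0.04  0.65  0.09]
dx 0.00 dy 0.15 dz -0.02 twist -0.001
t 9.77 pos [ 0.5128 -0.1763  0.1079] yaw -1.663 F [-0.8  0.1 -0.3] w 0.0854 q [ 0.24  0.58 -0.03  1.92  0.04  0.65  0.09]
dx -3.48 dy 0.77 dz 4.20 twist -0.001
t 9.77 pos [ 0.5128 -0.1763  0.1079] yaw -1.663 F [-0.8  0.1 -0.3] w 0.0854 q [ 0.24  0.58 -0.03  1.92  0.04  0.65  0.09]
dx -12.12 dy -5.19 dz 7.92 twist -0.001
```

arm_command(commands=[{"dx": -3,"dy": 0.2,"dz": 0,"twist": 0},{"dx": -3.4,"dy": 0.6,"dz": 2,"twist": 0},{"dx": -3.4,"dy": 0.6,"dz": 4.2,"twist": 0},{"dx": -3.4,"dy": 0.6,"dz": 4.2,"twist": 0},{"dx": -2,"dy": 0.6,"dz": 4.2,"twist": 0},{"dx": -0.3,"dy": 0.6,"dz": 4.2,"twist": 0},{"dx": 0,"dy": 0.6,"dz": 4.2,"twist": 0},{"dx": 0,"dy": 0.6,"dz": 4.2,"twist": 0}])

```text
clock: 10.43
position: [0.5146, -0.2185, 0.1076]
tool_rot: [-1.179, 1.56, -2.842]
force: [-0.0, -0.7, -0.6]
grip_width: 0.0855
```

```bash
python3 -c "
from h import *
go(wt(-1,-5,40,'in'),YW-np.pi)
go(wt(-1,-23.6,38,'in'),YW-np.pi)"
```

```text
t 10.43 pos [ 0.5146 -0.2185  0.1076] yaw -1.663 F [-0.  -0.7 -0.6] w 0.0855 q [ 0.31  0.6  -0.03  1.88  0.04  0.68  0.17]
dx -0.03 dy 0.09 dz -0.00 twist -0.001
t 10.43 pos [ 0.5146 -0.2185  0.1076] yaw -1.663 F [-0.  -0.7 -0.6] w 0.0855 q [ 0.31  0.6  -0.03  1.88  0.04  0.68  0.17]
dx 0.18 dy -1.77 dz -0.00 twist -0.001
```

Push, lift, move back behind the next rib, descend.

arm_command(commands=[{"dx": 0,"dy": -0.5,"dz": 0,"twist": 0},{"dx": 0.05,"dy": -0.9,"dz": 0,"twist": 0},{"dx": 0.1,"dy": -1.3,"dz": 0,"twist": 0},{"dx": 0.15,"dy": -1.7,"dz": 0,"twist": 0},{"dx": 0.18,"dy": -1.75,"dz": 0,"twist": 0},{"dx": -1.8,"dy": -1.75,"dz": 0,"twist": 0},{"dx": -2,"dy": 0,"dz": 0,"twist": 0},{"dx": -2,"dy": 1.4,"dz": 0,"twist": 0},{"dx": -2,"dy": 1.4,"dz": 0,"twist": 0},{"dx": -0.6,"dy": 1.4,"dz": 0,"twist": 0},{"dx": -0.1,"dy": 1.4,"dz": 0,"twist": 0},{"dx": -0.1,"dy": 1.4,"dz": 0,"twist": 0}])

```text
clock: 11.43
position: [0.5273, -0.2195, 0.1072]
tool_rot: [-1.288, 1.557, -2.951]
force: [0.3, -0.3, -0.4]
grip_width: 0.0853
```

```bash
python3 -c "
from h import *
go(wt(-1,-10.5,40,'in'),YW-np.pi)"
```

```text
t 11.43 pos [ 0.5273 -0.2195  0.1072] yaw -1.663 F [ 0.3 -0.3 -0.4] w 0.0853 q [ 0.31  0.61 -0.03  1.84  0.04  0.7   0.16]
dx -0.05 dy -1.73 dz 0.01 twist -0.001
```

arm_command(commands=[{"dx": -0.05,"dy": -0.5,"dz": 0,"twist": 0},{"dx": -0.05,"dy": -1,"dz": 0,"twist": 0},{"dx": -0.05,"dy": -1.4,"dz": 0,"twist": 0},{"dx": -0.05,"dy": -1.7,"dz": 0,"twist": 0},{"dx": -0.05,"dy": -1.7,"dz": 0,"twist": 0},{"dx": -4,"dy": -1.7,"dz": 0,"twist": 0},{"dx": -8,"dy": -3,"dz": 1,"twist": 0},{"dx": -12,"dy": -5,"dz": 3,"twist": 0},{"dx": -12.3,"dy": -7,"dz": 3,"twist": 0},{"dx": -12.3,"dy": -7,"dz": 3,"twist": 0},{"dx": -12.3,"dy": -7,"dz": 3,"twist": 0}])

```text
clock: 12.35
position: [0.4558, -0.2431, 0.2323]
tool_rot: [-1.205, 1.559, -2.869]
force: [0.7, 0.0, 0.2]
grip_width: 0.0851
```

```bash
python3 -c "
from h import *
c=cam('wrist'); im=imaging.grab_frame('wrist')
np.savez('p3.npz',im=im,K=c['K'],o=c['o'],R=c['R']); zoom('pics/p3.png',im,270,560,0,240,2.6)
go(wt(0,8,85,'in'),YW-np.pi)"
```

```text
t 12.4 pos [ 0.4564 -0.2426  0.2315] yaw -1.663 F [ 0.9  0.4 -0.3] w 0.0855 q [ 0.39  0.36 -0.03  1.88  0.02  0.9   0.26]
dx 7.75 dy 7.05 dz -7.17 twist -0.001
```

View pics/p3.png

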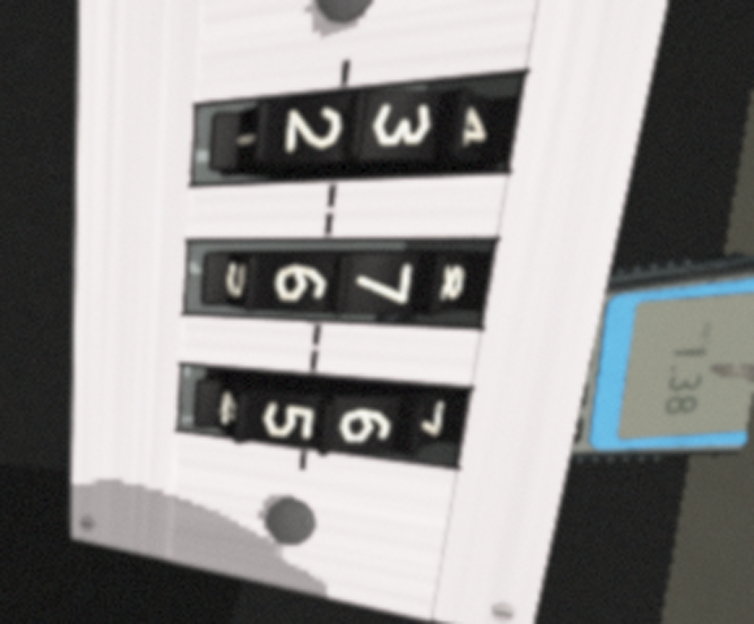

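```bash
python3 - <<'E'
from rd import *
read('p3.npz',[((9,-79,10),(290,518)),((56,-54,0),(459,467)),((56,-30,0),(473,386)),((-38,-54,0),(177,431)),((-38,-30,0),(180,364)),((56,-12,0),(483,327)),((56,12,0),(497,238)),((-38,-12,0),(183,313)),((-38,12,0),(187,238)),((56,30,0),(511,172)),((56,54,0),(527,71)),((-38,30,0),(189,186)),((-38,54,0),(195,103))],
 [('h',42,2,(314,130)),('h',42,3,(403,126)),('t',0,6,(301,284)),('t',0,7,(386,284)),('u',-42,5,(288,418)),('u',-42,6,(364,426))],2.6,(270,0))
# guard refine from g1 (raw px = /1.4)
from scipy.optimize import least_squares
d=np.load('g1.npz'); c=dict(K=d['K'],o=d['o'],R=d['R'])
zoom('pics/g1z.png',d['im'],220,390,135,250,4.4)
E
```

```text
panel [ 0.5499 -0.1806 -0.0869] res [[-0.6, 2.0], [-0.3, -0.6], [-0.6, 0.6], [0.6, -0.8], [0.8, -0.2], [-0.4, -0.5], [-0.1, 0.2], [0.8, -0.4], [0.8, 0.9], [-1.0, -1.1], [-0.8, -0.0], [1.2, -0.9], [0.6, 0.6]]
h 2 theta 1.288 = 2.05 [-0.1 -0.8]
h 3 theta 1.294 = 2.06 [-0.  -0.9]
t 6 theta 3.783 = 6.02 [ 0.  -0.7]
t 7 theta 3.780 = 6.02 [-0.  -0.5]
u 5 theta 3.153 = 5.02 [-0.1  1. ]
u 6 theta 3.180 = 5.06 [ 0.  -0.4]
```

View pics/g1z.png

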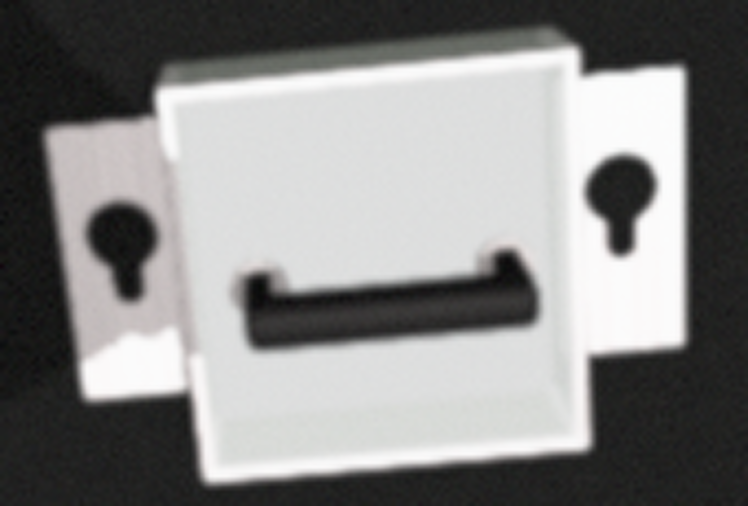

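```bash
python3 - <<'E'
from h import *
from scipy.optimize import least_squares
d=np.load('g1.npz'); c=dict(K=d['K'],o=d['o'],R=d['R'])
ct=cam('top')
G=np.array([[-9,-79,3],[-9,79,3],[-61,-59,41],[-61,59,41],[61,59,41],[61,-59,41],[0,-40,79],[0,40,79]])/1e3
U=np.array([(123,235),(621,188),(158,88),(579,48),(589,448),(207,483),(252,325),(537,300)])/4.4+[220,135]
def g(p):
    R=Rot.from_euler('z',p[2]).as_matrix()
    return (proj(c,G@R.T+[p[0],p[1],0])-U).ravel()
q=least_squares(g,[.55,.2,0]); print('guard',q.x,np.round(q.fun.reshape(-1,2),1).tolist())
print(np.round((proj(ct,[.55,.2,0]))))
go([q.x[0],q.x[1],.25],q.x[2])
E
```

```text
guard [ 0.55127088  0.20257647 -0.00083887] [[-0.2, -0.3], [0.4, -0.3], [-0.3, -0.3], [0.3, -0.6], [0.3, -0.4], [-0.5, -0.6], [-1.7, 1.5], [1.7, 1.0]]
[[198. 229.]]
t 12.4 pos [ 0.4564 -0.2426  0.2315] yaw -1.663 F [ 0.9  0.4 -0.3] w 0.0855 q [ 0.39  0.36 -0.03  1.88  0.02  0.9   0.26]
dx -2.09 dy 5.30 dz -45.20 twist -1.663
```

arm_command(commands=[{"dx": 0,"dy": 0.5,"dz": -4,"twist": -0.12},{"dx": 0,"dy": 1,"dz": -8,"twist": -0.24},{"dx": 0,"dy": 1.5,"dz": -12,"twist": -0.36},{"dx": 0,"dy": 2,"dz": -16,"twist": -0.48},{"dx": 0,"dy": 2.5,"dz": -20,"twist": -0.6},{"dx": 0,"dy": 3,"dz": -24,"twist": -0.72},{"dx": 0,"dy": 3.5,"dz": -28,"twist": -0.84},{"dx": 0,"dy": 4,"dz": -32,"twist": -0.96},{"dx": 0,"dy": 4.5,"dz": -36,"twist": -1.08},{"dx": 0,"dy": 5,"dz": -40,"twist": -1.2},{"dx": 0,"dy": 5.3,"dz": -43,"twist": -1.32},{"dx": 0,"dy": 5.3,"dz": -45.2,"twist": -1.44}])

```text
clock: 13.4
position: [0.5508, 0.2069, 0.2279]
tool_rot: [-2.843, 1.556, -3.058]
force: [-0.4, -0.0, 0.3]
grip_width: 0.0856
```

```bash
python3 -c "
from h import *
go([.551,.2015,.108],-.003)"
```

```text
t 13.4 pos [0.5508 0.2069 0.2279] yaw -0.214 F [-0.4 -0.   0.3] w 0.0856 q [-0.13  0.52 -0.46  1.68  0.25  1.02  0.67]
dx 11.99 dy -0.47 dz 0.30 twist -0.211
```

arm_command(commands=[{"dx": 4,"dy": -0.5,"dz": 0.3,"twist": -0.11},{"dx": 8,"dy": -0.5,"dz": 0.3,"twist": -0.21},{"dx": 11,"dy": -0.5,"dz": 0.3,"twist": -0.21},{"dx": 12,"dy": -0.5,"dz": 0.3,"twist": -0.21},{"dx": 12,"dy": -0.5,"dz": 0.3,"twist": -0.21}])

```text
clock: 13.82
position: [0.5495, 0.2013, 0.1052]
tool_rot: [-3.017, 1.551, -3.021]
force: [0.0, -0.6, 0.2]
grip_width: 0.0855
```

```bash
python3 -c "
from h import *
c=cam('wrist'); im=imaging.grab_frame('wrist')
np.savez('g2.npz',im=im,K=c['K'],o=c['o'],R=c['R']); zoom('pics/g2.png',im,0,560,0,420,1.4)
go([.551,.2015,.050],-.003); s=sensors.observe(); print(Rot.from_euler('xyz',s['tool_rot']).as_matrix()[:,0])"
```

```text
t 13.87 pos [0.5506 0.2017 0.1074] yaw -0.005 F [0.7 0.2 1.2] w 0.0852 q [-0.13  0.67 -0.46  1.78  0.38  0.8   0.79]
dx 5.74 dy -0.01 dz 0.14 twist -0.002
[-0.01638933 -0.00138672 -0.99986472]
```

View pics/g2.png

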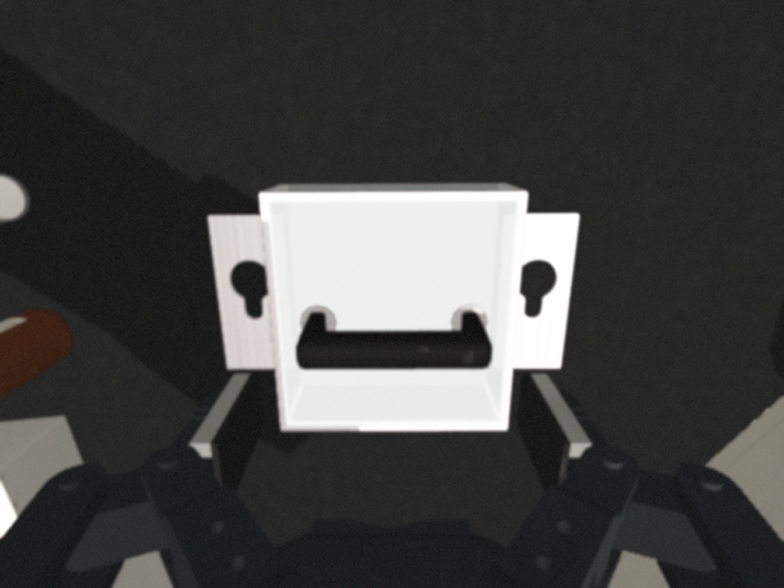

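```bash
python3 - <<'E'
from h import *
d=np.load('g2.npz'); zoom('pics/g2z.png',d['im'],160,420,220,340,3)
K,R,o=d['K'],d['R'],d['o']
s=sensors.observe(); T=Rot.from_euler('xyz',s['tool_rot']).as_matrix();p=s['position']
w=K@R.T@T[:,0]; print('vp',w[:2]/w[2])
c=dict(K=K,R=R,o=o)
for x in(-.0055,.036): print(x,proj(c,np.array([[x,sy,sz] for sy in(-.0427,.0427) for sz in(-.0085,.0085)])@T.T+p))
print('bar ends pred', proj(c,np.array([[0,-.04,.079],[0,.04,.079]])+[.5513,.2026,0]),proj(c,np.array([[0,-.04,.079],[0,.04,.079]])+[.5507,.2005,0]))
E
```

```text
vp [278.93958919  94.8816297 ]
-0.0055 [[185.8147485  270.03365612]
 [189.19073307 302.2729643 ]
 [376.6269804  270.1615135 ]
 [373.05209311 302.42127457]]
0.036 [[205.78798675 232.4673835 ]
 [207.8849714  259.07438547]
 [355.66187276 232.5439501 ]
 [353.43684175 259.16514886]]
bar ends pred [[210.71045463 254.23061508]
 [354.33731159 253.80756854]] [[206.86945181 253.26737863]
 [350.62886199 252.84212189]]
```

View pics/g2z.png

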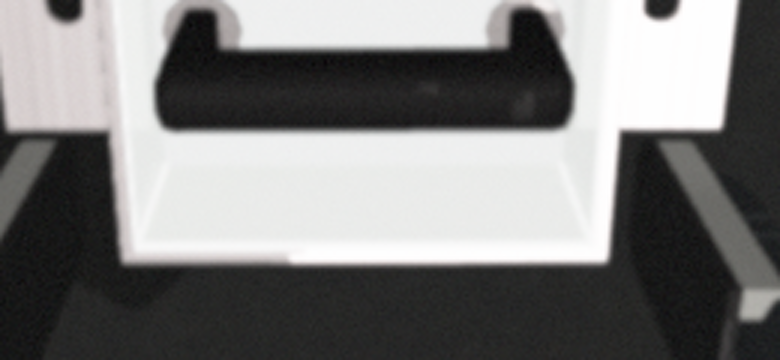

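```bash
python3 -c "
from h import *
go([.5508,.2033,.068],-.003)"
```

```text
t 13.87 pos [0.5506 0.2017 0.1074] yaw -0.005 F [0.7 0.2 1.2] w 0.0852 q [-0.13  0.67 -0.46  1.78  0.38  0.8   0.79]
dx 3.94 dy 0.17 dz 0.09 twist -0.002
```

arm_command(commands=[{"dx": 1,"dy": 0.17,"dz": 0.05,"twist": 0},{"dx": 2,"dy": 0.17,"dz": 0.05,"twist": 0},{"dx": 2.6,"dy": 0.17,"dz": 0.07,"twist": 0},{"dx": 3,"dy": 0.17,"dz": 0.08,"twist": 0},{"dx": 3.4,"dy": 0.17,"dz": 0.09,"twist": 0},{"dx": 3.8,"dy": 0.17,"dz": 0.09,"twist": 0},{"dx": 3.9,"dy": 0.17,"dz": 0.09,"twist": 0}])

```text
clock: 14.45
position: [0.5508, 0.2032, 0.068]
tool_rot: [-3.044, 1.554, -3.049]
force: [0.8, 0.0, -0.0]
grip_width: 0.0854
```

```bash
python3 -c "
from h import *
go([.5508,.2033,.052],-.003)
c=cam('wrist'); im=imaging.grab_frame('wrist'); zoom('pics/g3.png',im,120,440,200,420,2.5)"
```

```text
t 14.45 pos [0.5508 0.2032 0.068 ] yaw -0.005 F [ 0.8  0.  -0. ] w 0.0854 q [-0.16  0.73 -0.43  1.79  0.42  0.73  0.76]
dx 1.60 dy 0.01 dz 0.03 twist -0.002
```

View pics/g3.png

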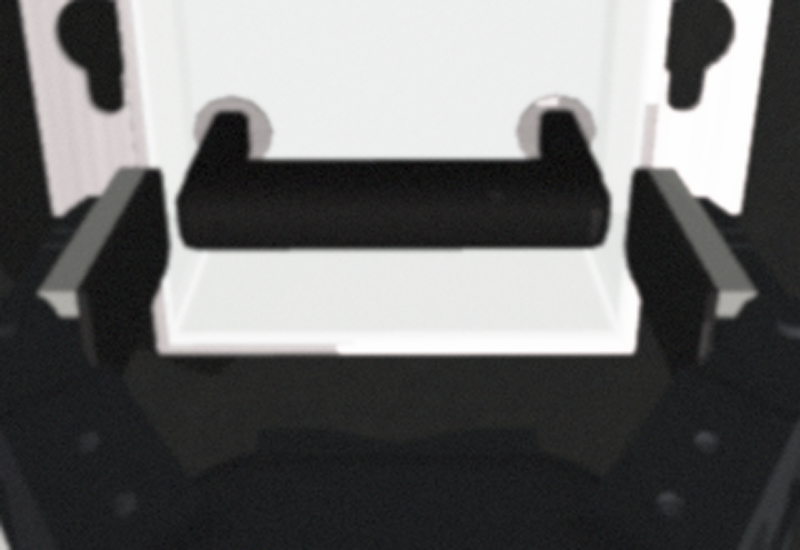

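arm_command(commands=[{"dx": 0.6,"dy": 0,"dz": 0,"twist": 0},{"dx": 1.2,"dy": 0,"dz": 0,"twist": 0},{"dx": 1.7,"dy": 0,"dz": 0,"twist": 0},{"dx": 1.8,"dy": 0,"dz": 0.03,"twist": 0},{"dx": 1.8,"dy": 0,"dz": 0.03,"twist": 0}])

```text
clock: 14.92
position: [0.5505, 0.2031, 0.0495]
tool_rot: [-3.033, 1.553, -3.038]
force: [0.3, 0.1, -0.6]
grip_width: 0.0851
```

arm_command(commands=[{"dx": 0,"dy": 0,"dz": 0,"twist": 0},{"dx": 0,"dy": 0,"dz": 0,"twist": 0},{"dx": 0,"dy": 0,"dz": 0,"twist": 0},{"dx": 0,"dy": 0,"dz": 0,"twist": 0},{"dx": 0,"dy": 0,"dz": 0,"twist": 0},{"dx": 0,"dy": 0,"dz": 0,"twist": 0}], grip=1, squeeze=25)

```text
clock: 15.42
position: [0.5506, 0.2032, 0.0498]
tool_rot: [-3.034, 1.554, -3.039]
force: [-2.3, -0.5, 5.2]
grip_width: 0.0797
```

arm_command(commands=[{"dx": -0.5,"dy": 0,"dz": 0,"twist": 0},{"dx": -1.5,"dy": 0,"dz": 0,"twist": 0},{"dx": -3.5,"dy": 0,"dz": 0,"twist": 0},{"dx": -6,"dy": 0,"dz": 0,"twist": 0},{"dx": -8.5,"dy": 0,"dz": 0,"twist": 0},{"dx": -11,"dy": 0,"dz": 0,"twist": 0},{"dx": -13.5,"dy": 0,"dz": 0,"twist": 0},{"dx": -16,"dy": 0,"dz": 0,"twist": 0},{"dx": -18,"dy": 0,"dz": 0,"twist": 0},{"dx": -19,"dy": 0,"dz": 0,"twist": 0},{"dx": -19,"dy": 0,"dz": 0,"twist": 0}])

```text
clock: 16.33
position: [0.5545, 0.2038, 0.2421]
tool_rot: [-3.088, 1.557, -3.093]
force: [-0.4, -0.3, -3.4]
grip_width: 0.0794
```

```bash
cat >> h.py <<'E'
PAN=np.array([.5493,-.1795,.083]); YG=-.090
a35=np.radians(35)
def RP(): return Rot.from_euler('z',YG).as_matrix()@np.array([[np.cos(a35),0,-np.sin(a35)],[0,1,0],[np.sin(a35),0,np.cos(a35)]])
BO=np.array([0.0004,0,.0212])
def bar(px,pz,py=0): return PAN+RP()@(np.array([px,py,pz])/1e3)
def arc(alpha,edge=79,lift=0):
    """bar centre with guard upper edge on panel at x=edge, guard at angle alpha(deg) off the panel"""
    a=np.radians(alpha); r=Rot.from_euler('y',a).as_matrix() 
    # panel frame: guard x axis tilted: end at +x fixed, rotate so -x end rises
    g=np.array([-61*np.cos(a)+71*np.sin(a),0,61*np.sin(a)+71*np.cos(a)])
    return bar(edge+g[0],g[2]+lift)
def goB(B,yaw=YG): go(np.asarray(B)-BO,yaw)
E
python3 -c "
from h import *
goB(arc(35,79,70))
for a in (35,20,10,0): print(a,arc(a))
print(bar(18,71))
im=imaging.grab_frame('wrist'); zoom('pics/g4.png',im,0,560,0,420,1.4)
im=imaging.grab_frame('side'); zoom('pics/s4.png',im,190,370,100,330,2.5)"
```

```text
t 16.33 pos [0.5545 0.2038 0.2421] yaw -0.005 F [-0.4 -0.3 -3.4] w 0.0794 q [-0.09  0.51 -0.52  1.66  0.28  1.06  0.87]
dx 0.75 dy -38.03 dz -4.00 twist 0.085
35 [ 0.55299798 -0.17983372  0.19931254]
20 [ 0.53676632 -0.17836891  0.18110531]
10 [ 0.52880562 -0.17765051  0.16688068]
0 [ 0.52342595 -0.17716503  0.15148417]
[ 0.52342595 -0.17716503  0.15148417]
```

View pics/g4.png

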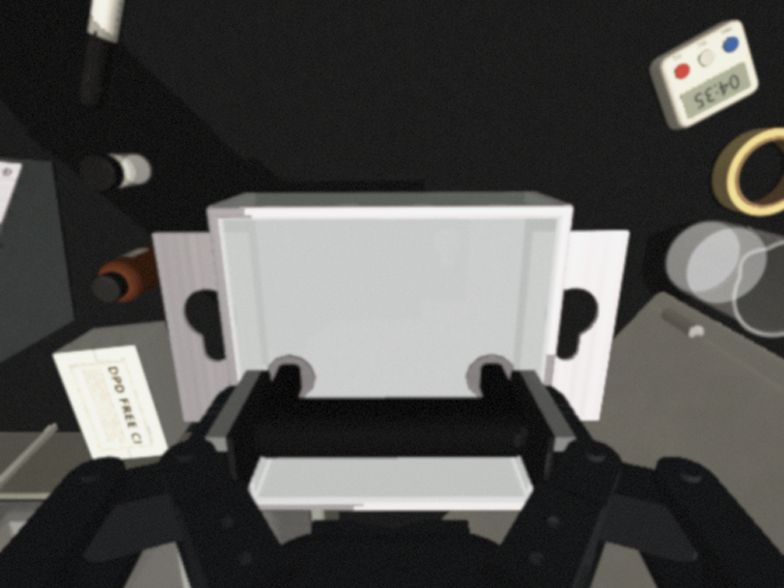

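View pics/s4.png

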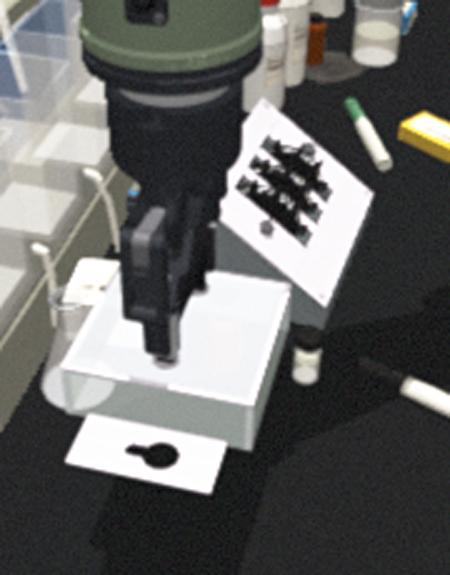

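arm_command(commands=[{"dx": 0,"dy": -1.5,"dz": -0.2,"twist": 0.01},{"dx": 0,"dy": -4.5,"dz": -0.5,"twist": 0.02},{"dx": 0,"dy": -8,"dz": -1,"twist": 0.03},{"dx": 0,"dy": -11.8,"dz": -1.4,"twist": 0.04},{"dx": 0,"dy": -15.6,"dz": -1.8,"twist": 0.05},{"dx": 0,"dy": -19.4,"dz": -2.2,"twist": 0.06},{"dx": 0,"dy": -23.2,"dz": -2.6,"twist": 0.07},{"dx": 0,"dy": -27,"dz": -3,"twist": 0.08},{"dx": 0,"dy": -30.8,"dz": -3.4,"twist": 0.085},{"dx": 0,"dy": -34.3,"dz": -3.8,"twist": 0.085},{"dx": 0,"dy": -36.8,"dz": -4,"twist": 0.085},{"dx": 0,"dy": -38,"dz": -4,"twist": 0.085}])

```text
clock: 17.43
position: [0.5099, -0.1807, 0.2392]
tool_rot: [-2.919, 1.55, -3.013]
force: [-0.4, -1.1, -3.6]
grip_width: 0.0797
```

```bash
python3 -c "
from h import *
goB(arc(35,79,10))"
```

```text
t 17.43 pos [ 0.5099 -0.1807  0.2392] yaw -0.094 F [-0.4 -1.1 -3.6] w 0.0797 q [ 0.54  0.42 -0.42  1.79  0.21  0.99  1.51]
dx 5.21 dy 0.51 dz 3.78 twist -0.004
```

arm_command(commands=[{"dx": 1,"dy": 0.3,"dz": 1,"twist": 0},{"dx": 2.2,"dy": 0.5,"dz": 2,"twist": 0},{"dx": 3.5,"dy": 0.5,"dz": 3,"twist": 0},{"dx": 4.6,"dy": 0.5,"dz": 3.6,"twist": 0},{"dx": 5.2,"dy": 0.5,"dz": 3.8,"twist": 0},{"dx": 5.2,"dy": 0.5,"dz": 3.8,"twist": 0}])

```text
clock: 17.93
position: [0.5463, -0.1789, 0.1844]
tool_rot: [-2.985, 1.547, -3.078]
force: [-0.8, 0.5, -3.6]
grip_width: 0.0793
```

```bash
python3 -c "
from h import *
goB(arc(35,79,0))
c=cam('wrist'); im=imaging.grab_frame('wrist'); zoom('pics/g5.png',im,0,560,0,420,1.4)
np.savez('g5.npz',im=im,K=c['K'],o=c['o'],R=c['R'])
im=imaging.grab_frame('side'); zoom('pics/s5.png',im,210,390,80,260,3.3)
go([0,0,0])
print(Rot.from_euler('xyz',sensors.observe()['tool_rot']).as_matrix()[:,0])"
```

```text
t 17.93 pos [ 0.5463 -0.1789  0.1844] yaw -0.094 F [-0.8  0.5 -3.6] w 0.0793 q [ 0.49  0.54 -0.4   1.76  0.26  0.92  1.46]
dx 0.62 dy -0.03 dz 0.65 twist -0.004
t 18.03 pos [ 0.5467 -0.1793  0.1864] yaw -0.094 F [-0.4  0.2 -2.7] w 0.0799 q [ 0.49  0.54 -0.4   1.75  0.26  0.92  1.46]
dx 19.74 dy 12.81 dz -55.71 twist 0.000
[-0.02104757 -0.00245665 -0.99977546]
```

View pics/g5.png

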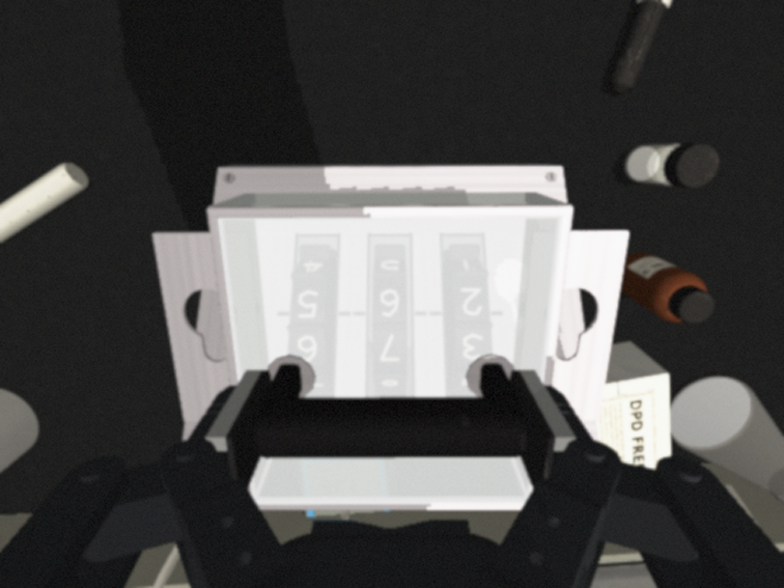

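View pics/s5.png

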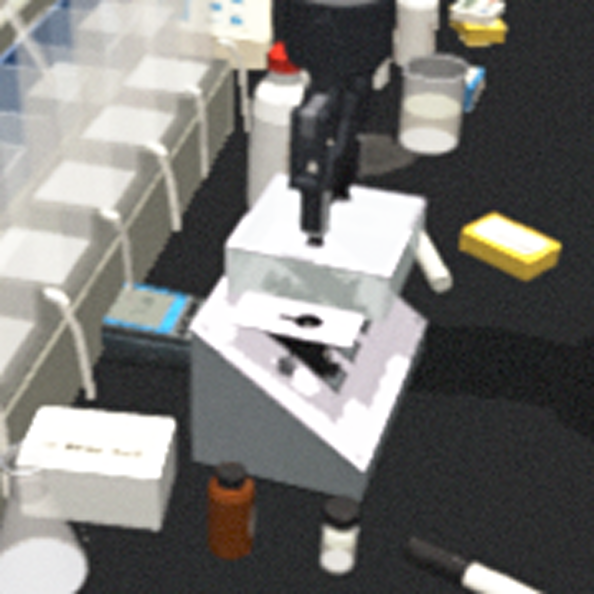

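```bash
cat >> h.py <<'E'
def rows(Bs,yaw=YG):
    s=sensors.observe(); R=Rot.from_euler('xyz',s['tool_rot']).as_matrix(); a=np.arctan2(-R[0,1],R[1,1])
    print('t',round(s['clock'],2),'pos',np.round(s['position'],4),'F',np.round(s['force'],1),'M',np.round(s['moment'],2),'tw %.3f'%-(yaw-a))
    print('bar in panel mm',np.round(RP().T@(s['position']+BO-PAN)*1e3,1))
    for B in Bs: print(np.round(R.T@(np.asarray(B)-BO-s['position'])*100,2))
E
python3 -c "
from h import *
rows([arc(a) for a in (35,32,29,26,23,20,17,14,11,8)])"
```

```text
t 18.03 pos [ 0.5467 -0.1793  0.1864] F [-0.4  0.2 -2.7] M [ 0.02 -0.03  0.01] tw -0.004
bar in panel mm [ 69.6   0.  103.3]
[0.81 0.   0.61]
[1.15 0.   0.25]
[ 1.5   0.   -0.08]
[ 1.87  0.   -0.4 ]
[ 2.26  0.   -0.7 ]
[ 2.67  0.01 -0.98]
[ 3.08  0.01 -1.24]
[ 3.51  0.01 -1.47]
[ 3.95  0.01 -1.69]
[ 4.41  0.01 -1.87]
```

arm_command(commands=[{"dx": 0.4,"dy": 0,"dz": 0.6,"twist": 0},{"dx": 0.8,"dy": 0,"dz": 0.6,"twist": 0},{"dx": 0.98,"dy": 0,"dz": 0.43,"twist": 0},{"dx": 1.15,"dy": 0,"dz": 0.25,"twist": 0},{"dx": 1.32,"dy": 0,"dz": 0.08,"twist": 0},{"dx": 1.5,"dy": 0,"dz": -0.08,"twist": 0},{"dx": 1.7,"dy": 0,"dz": -0.24,"twist": 0},{"dx": 1.87,"dy": 0,"dz": -0.4,"twist": 0},{"dx": 2.06,"dy": 0,"dz": -0.55,"twist": 0},{"dx": 2.26,"dy": 0,"dz": -0.7,"twist": 0},{"dx": 2.46,"dy": 0,"dz": -0.84,"twist": 0},{"dx": 2.67,"dy": 0,"dz": -0.98,"twist": 0}])

```text
clock: 19.03
position: [0.5361, -0.1784, 0.1596]
tool_rot: [-2.935, 1.549, -3.029]
force: [-3.7, 1.2, 4.0]
grip_width: 0.0792
```

```bash
python3 -c "
from h import *
c=cam('wrist'); im=imaging.grab_frame('wrist'); zoom('pics/g6.png',im,0,560,0,420,1.4)
im=imaging.grab_frame('side'); zoom('pics/s6.png',im,210,390,80,260,3.3)
rows([arc(a) for a in (20,17,14,11,8,5,3,0)]+[bar(18,70)])"
```

```text
t 19.13 pos [ 0.536  -0.1784  0.1594] F [-3.2  0.6  1.6] M [0.08 0.23 0.1 ] tw -0.004
bar in panel mm [45.4 -0.1 87.4]
[-0.05  0.01  0.04]
[ 0.37  0.01 -0.22]
[ 0.8   0.01 -0.45]
[ 1.24  0.01 -0.67]
[ 1.69  0.01 -0.85]
[ 2.16  0.01 -1.02]
[ 2.47  0.01 -1.11]
[ 2.94  0.01 -1.24]
[ 3.02  0.01 -1.18]
```

View pics/g6.png

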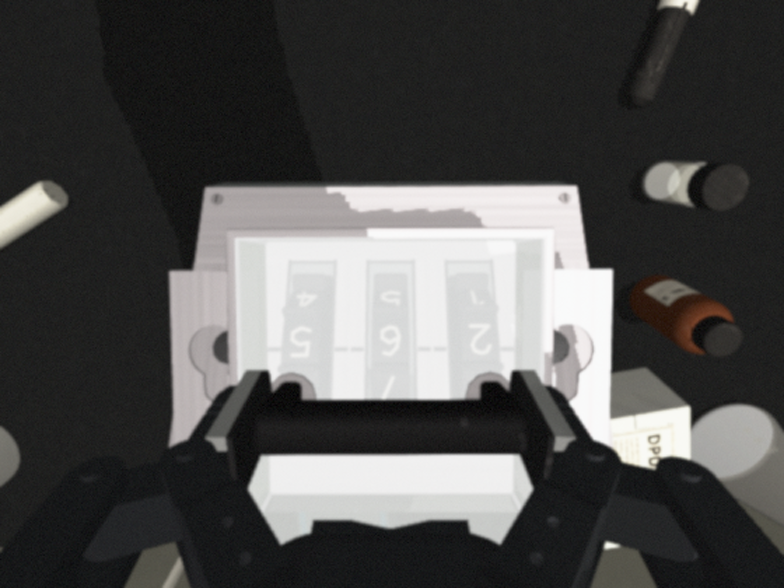

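View pics/s6.png

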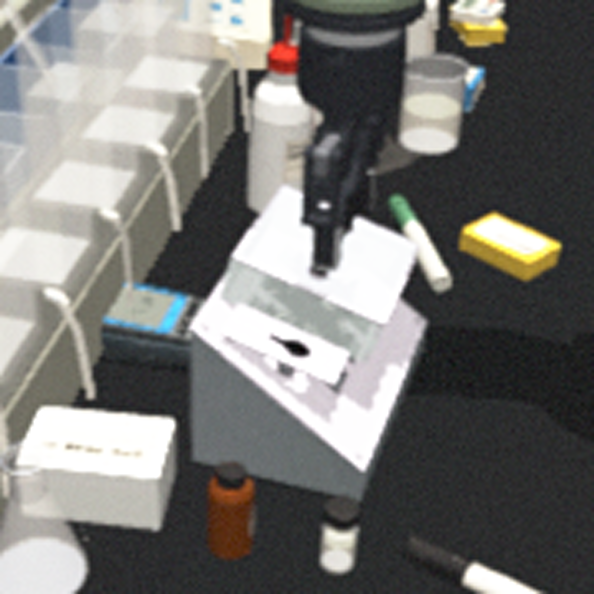

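arm_command(commands=[{"dx": 0.16,"dy": 0,"dz": -0.1,"twist": 0},{"dx": 0.37,"dy": 0,"dz": -0.22,"twist": 0},{"dx": 0.58,"dy": 0,"dz": -0.34,"twist": 0},{"dx": 0.8,"dy": 0,"dz": -0.45,"twist": 0},{"dx": 1.02,"dy": 0,"dz": -0.56,"twist": 0},{"dx": 1.24,"dy": 0,"dz": -0.67,"twist": 0},{"dx": 1.46,"dy": 0,"dz": -0.76,"twist": 0},{"dx": 1.6,"dy": 0,"dz": -0.82,"twist": 0}])

```text
clock: 19.8
position: [0.5273, -0.1777, 0.1433]
tool_rot: [-2.946, 1.549, -3.04]
force: [-2.0, 0.9, 2.8]
grip_width: 0.0795
```

```bash
python3 -c "
from h import *
c=cam('wrist'); im=imaging.grab_frame('wrist'); zoom('pics/g7.png',im,0,560,0,420,1.4)
im=imaging.grab_frame('side'); zoom('pics/s7.png',im,250,350,130,230,6)
rows([arc(a) for a in (8,5,3,0)]+[bar(18,70)])"
```

```text
t 19.9 pos [ 0.5273 -0.1777  0.1434] F [-2.5 -1.2  1.6] M [0.16 0.08 0.03] tw -0.004
bar in panel mm [29.1 -0.1 79.2]
[ 0.07  0.01 -0.02]
[ 0.53  0.01 -0.19]
[ 0.84  0.01 -0.28]
[ 1.32  0.01 -0.41]
[ 1.4   0.01 -0.35]
```

View pics/g7.png

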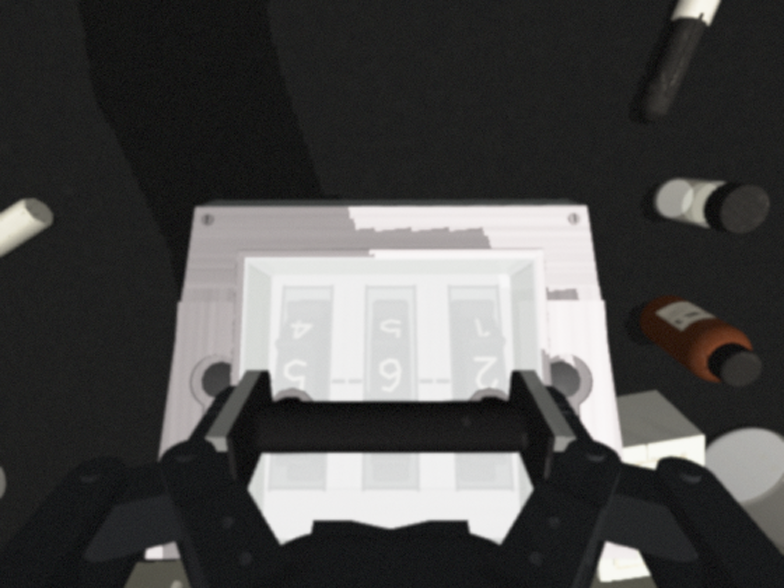

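View pics/s7.png

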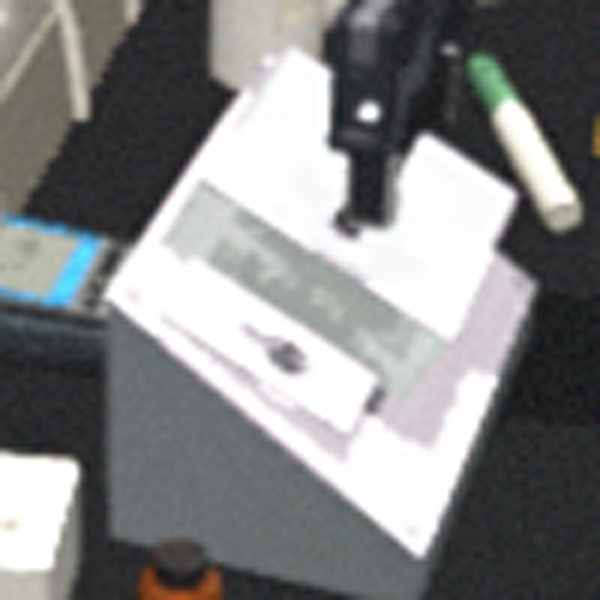

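arm_command(commands=[{"dx": 0.25,"dy": 0,"dz": -0.08,"twist": 0},{"dx": 0.5,"dy": 0,"dz": -0.18,"twist": 0},{"dx": 0.75,"dy": 0,"dz": -0.26,"twist": 0},{"dx": 1,"dy": 0,"dz": -0.33,"twist": 0},{"dx": 1.2,"dy": 0,"dz": -0.38,"twist": 0},{"dx": 1.32,"dy": 0,"dz": -0.4,"twist": 0},{"dx": 1.36,"dy": 0,"dz": -0.38,"twist": 0},{"dx": 1.36,"dy": 0,"dz": -0.38,"twist": 0}])

```text
clock: 20.57
position: [0.5227, -0.1773, 0.1298]
tool_rot: [-2.956, 1.548, -3.05]
force: [-5.8, -0.8, 5.2]
grip_width: 0.0794
```

```bash
python3 -c "
from h import *
c=cam('wrist'); im=imaging.grab_frame('wrist'); zoom('pics/g8.png',im,0,560,0,420,1.4)
np.savez('g8.npz',im=im,K=c['K'],o=c['o'],R=c['R'])
im=imaging.grab_frame('side'); zoom('pics/s8.png',im,250,350,130,230,6)
rows([bar(18,71),bar(12,70.5),bar(6,70.5),bar(0,70.5),bar(-2,70.5)])"
```

```text
t 20.67 pos [ 0.5227 -0.1773  0.1297] F [-5.9  0.4  5.8] M [0.52 0.78 0.24] tw -0.004
bar in panel mm [17.5 -0.2 70.7]
[-0.06  0.02  0.03]
[ 0.34  0.02 -0.43]
[ 0.7   0.02 -0.91]
[ 1.05  0.02 -1.4 ]
[ 1.17  0.02 -1.56]
```

View pics/g8.png

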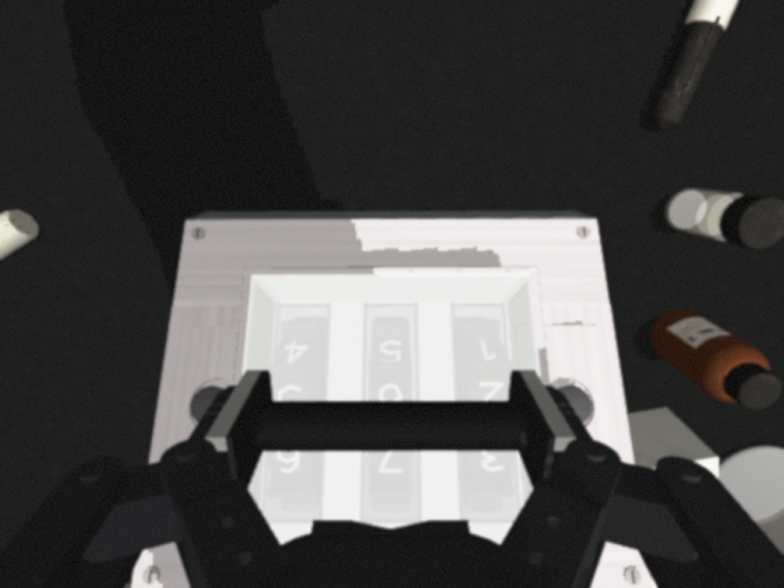

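View pics/s8.png

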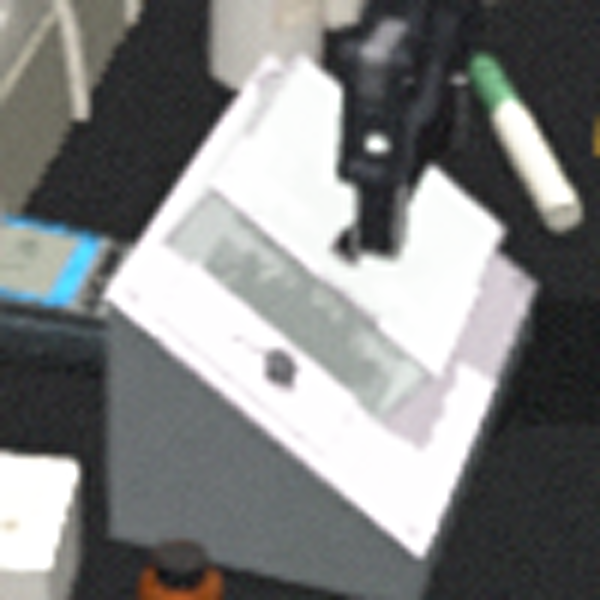

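arm_command(commands=[{"dx": 0.1,"dy": 0.01,"dz": -0.15,"twist": 0},{"dx": 0.22,"dy": 0.01,"dz": -0.32,"twist": 0},{"dx": 0.35,"dy": 0.02,"dz": -0.5,"twist": 0},{"dx": 0.48,"dy": 0.02,"dz": -0.68,"twist": 0},{"dx": 0.6,"dy": 0.02,"dz": -0.86,"twist": 0},{"dx": 0.72,"dy": 0.02,"dz": -1.04,"twist": 0},{"dx": 0.84,"dy": 0.02,"dz": -1.2,"twist": 0},{"dx": 0.94,"dy": 0.02,"dz": -1.34,"twist": 0},{"dx": 1.02,"dy": 0.02,"dz": -1.42,"twist": 0},{"dx": 1.02,"dy": 0.02,"dz": -1.42,"twist": 0}])

```text
clock: 21.5
position: [0.5081, -0.1758, 0.1197]
tool_rot: [-2.959, 1.547, -3.053]
force: [-2.3, -0.5, 1.0]
grip_width: 0.0794
```

```bash
python3 -c "
from h import *
im=imaging.grab_frame('side'); zoom('pics/s9.png',im,250,350,130,230,6)
rows([bar(0,70.5),bar(-2,70.5),bar(-3,70.5)])"
```

```text
t 21.55 pos [ 0.5081 -0.1758  0.1198] F [-3.2 -0.2  0.3] M [0.22 0.33 0.12] tw -0.004
bar in panel mm [-0.3 -0.  71. ]
[0.02 0.   0.05]
[ 0.14  0.   -0.11]
[ 0.2   0.   -0.19]
```

View pics/s9.png

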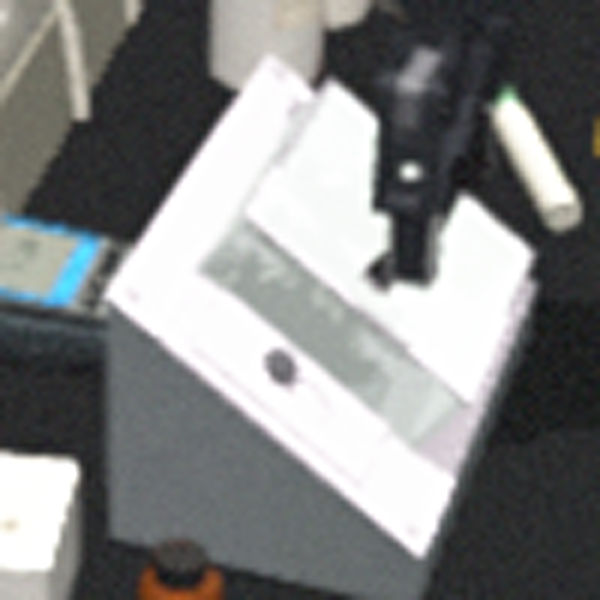

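arm_command(commands=[{"dx": 0.07,"dy": 0,"dz": -0.05,"twist": 0},{"dx": 0.12,"dy": 0,"dz": -0.11,"twist": 0},{"dx": 0.17,"dy": 0,"dz": -0.19,"twist": 0},{"dx": 0.17,"dy": 0,"dz": -0.19,"twist": 0}])

```text
clock: 21.88
position: [0.5063, -0.1756, 0.1182]
tool_rot: [-2.958, 1.547, -3.052]
force: [-0.7, 0.8, 2.0]
grip_width: 0.0792
```

```bash
python3 -c "
from h import *
rows([bar(-2,70.5),bar(-3,70.5)])"
```

```text
t 21.88 pos [ 0.5063 -0.1756  0.1182] F [-0.7  0.8  2. ] M [ 0.54 -0.29  0.08] tw -0.004
bar in panel mm [-2.7  0.1 70.8]
[-0.02 -0.01  0.07]
[ 0.04 -0.01 -0.01]
```

arm_command(commands=[{"dx": 0.04,"dy": 0,"dz": -0.07,"twist": 0},{"dx": 0.1,"dy": 0,"dz": -0.15,"twist": 0},{"dx": 0.12,"dy": 0,"dz": -0.18,"twist": 0},{"dx": 0.12,"dy": 0,"dz": -0.18,"twist": 0}])

```text
clock: 22.22
position: [0.5059, -0.1755, 0.1178]
tool_rot: [-2.923, 1.551, -3.017]
force: [3.8, -1.3, 9.4]
grip_width: 0.0798
```

```bash
python3 -c "
from h import *
c=cam('wrist'); im=imaging.grab_frame('wrist'); zoom('pics/g10.png',im,0,560,0,420,1.4)
np.savez('g10.npz',im=im,K=c['K'],o=c['o'],R=c['R'])
rows([bar(-2,70.5),bar(-3,70.5)])"
```

```text
t 22.27 pos [ 0.5059 -0.1755  0.1179] F [ 5.  -1.1 10.8] M [ 0.58 -1.02  0.03] tw -0.004
bar in panel mm [-3.2  0.1 70.7]
[-0.05 -0.01  0.11]
[ 0.01 -0.01  0.03]
```

View pics/g10.png

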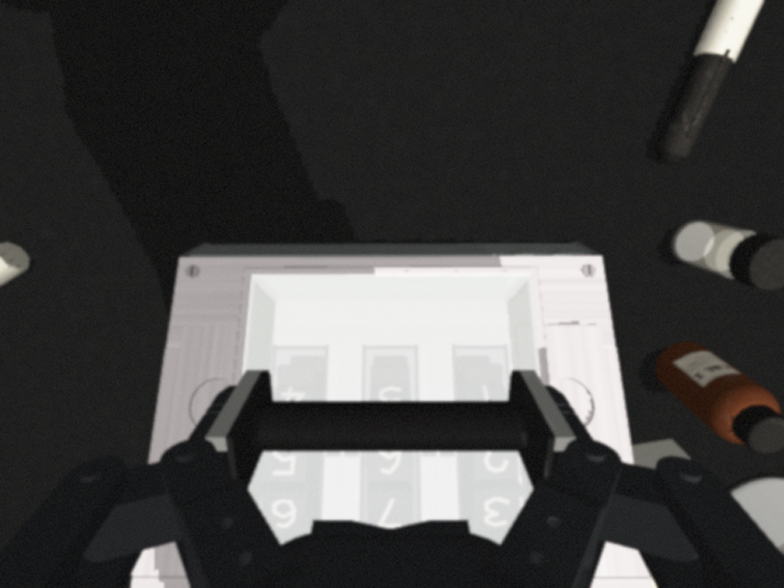

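arm_command(commands=[{"dx": 0,"dy": 0,"dz": 0,"twist": 0},{"dx": 0,"dy": 0,"dz": 0,"twist": 0},{"dx": 0,"dy": 0,"dz": 0,"twist": 0},{"dx": 0,"dy": 0,"dz": 0,"twist": 0},{"dx": 0,"dy": 0,"dz": 0,"twist": 0}], grip=-1)

```text
clock: 22.68
position: [0.5057, -0.1755, 0.1177]
tool_rot: [-2.929, 1.55, -3.023]
force: [0.2, -0.2, 0.7]
grip_width: 0.0855
```

```bash
python3 -c "
from h import *
im=imaging.grab_frame('wrist'); zoom('pics/g11.png',im,120,440,200,420,2.5)
rows([])"
```

```text
t 22.73 pos [ 0.5058 -0.1755  0.1177] F [ 0.7 -0.2 -0.1] M [ 0.04 -0.01 -0.04] tw -0.004
bar in panel mm [-3.4  0.1 70.7]
```

View pics/g11.png

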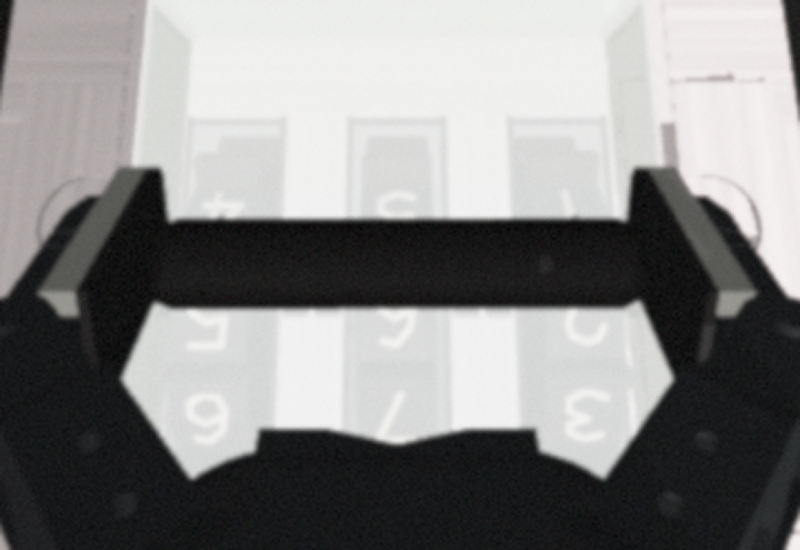

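arm_command(commands=[{"dx": -0.5,"dy": 0,"dz": 0,"twist": 0},{"dx": -1,"dy": 0,"dz": 0,"twist": 0},{"dx": -1.6,"dy": 0,"dz": 0,"twist": 0},{"dx": -2.2,"dy": 0,"dz": 0,"twist": 0},{"dx": -3,"dy": 0,"dz": 0,"twist": 0},{"dx": -4,"dy": 0,"dz": 0,"twist": 0},{"dx": -6,"dy": 0,"dz": 0,"twist": 0},{"dx": -9,"dy": 0,"dz": -2,"twist": 0},{"dx": -12,"dy": 0,"dz": -4,"twist": 0},{"dx": -14,"dy": 0,"dz": -5,"twist": 0},{"dx": -14,"dy": 0,"dz": -5,"twist": 0}])

```text
clock: 23.65
position: [0.4587, -0.1708, 0.2634]
tool_rot: [-2.725, 1.554, -2.82]
force: [0.7, -0.9, 0.7]
grip_width: 0.0853
```

```bash
python3 -c "
from h import *
c=cam('wrist'); im=imaging.grab_frame('wrist'); zoom('pics/g12.png',im,140,420,120,330,2.8)
np.savez('g12.npz',im=im,K=c['K'],o=c['o'],R=c['R'])
im=imaging.grab_frame('side'); zoom('pics/s12.png',im,220,350,130,260,4.5)
rows([])"
```

```text
t 23.75 pos [ 0.459  -0.1708  0.26  ] F [ 0.2 -0.2 -1.4] M [0.04 0.03 0.01] tw -0.004
bar in panel mm [ 39.7   0.6 214.1]
```

View pics/g12.png

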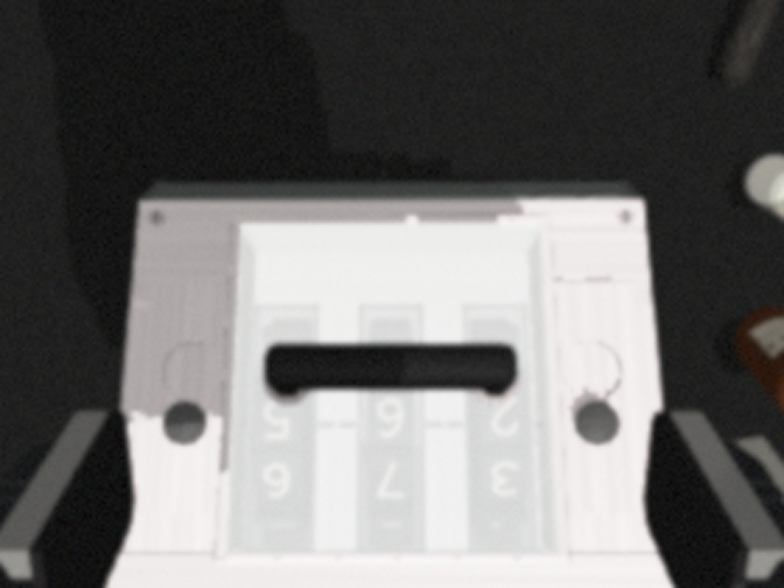

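View pics/s12.png

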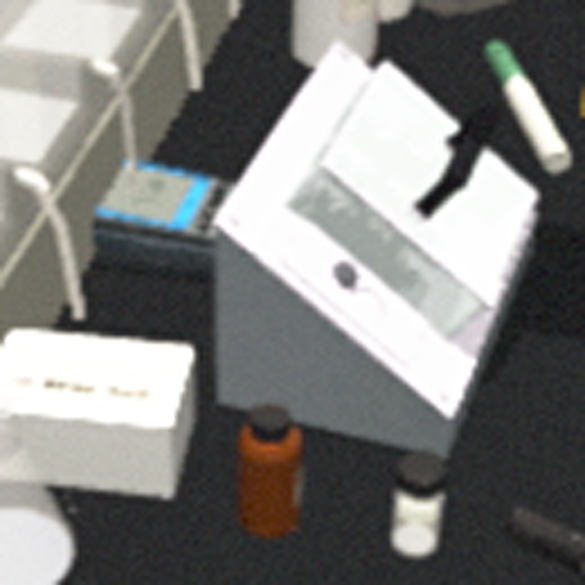

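```bash
python3 - <<'E'
from rd import *
off=(140,120)
d=np.load('g12.npz'); c=dict(K=d['K'],o=d['o'],R=d['R'])
pts=[((-84,-106,0),(140,199)),((-84,106,0),(642,199)),((9,-79,10),(185,423)),((9,79,10),(597,423))]
read('g12.npz',pts,[('h',42,2,(506,418)),('h',42,3,(503,478)),('t',0,6,(389,412)),('t',0,7,(390,480)),('u',-42,5,(275,418)),('u',-42,6,(277,478))],2.8,off)
L=np.array([p for p,_ in pts])/1e3; U=np.array([q for _,q in pts])/2.8+off
f=lambda p:(proj(c,L@(Rot.from_euler('z',p[2]).as_matrix()@R35).T+[p[0],p[1],.083])-U).ravel()
p=least_squares(f,[.549,-.18,-.09]).x; R=Rot.from_euler('z',p[2]).as_matrix()@R35; o=np.array([p[0],p[1],.083])
for g in (0,5,18):
  P=np.array([[-61,-59,41],[-61,59,41],[61,-59,41],[61,59,41],[0,-40,79],[0,40,79],[-9-12,-79,3],[-9-12,79,3]])+[g,0,0]
  print(g,np.round((proj(c,P/1e3@R.T+o)-off)*2.8).tolist())
E
```

```text
panel [ 0.55   -0.1804 -0.0916] res [[-0.4, 0.3], [0.6, 0.1], [-0.9, -0.1], [0.8, -0.0]]
h 2 theta 1.278 = 2.03 [-0.6  0. ]
h 3 theta 1.321 = 2.10 [0.6 0. ]
t 6 theta 3.849 = 6.13 [0.5 0. ]
t 7 theta 3.811 = 6.07 [ 0.1 -0. ]
u 5 theta 3.162 = 5.03 [0.5 0. ]
u 6 theta 3.203 = 5.10 [-0.2  0. ]
0 [[230.0, 222.0], [550.0, 222.0], [211.0, 574.0], [569.0, 575.0], [260.0, 372.0], [519.0, 373.0], [192.0, 347.0], [590.0, 347.0]]
5 [[230.0, 235.0], [551.0, 235.0], [210.0, 591.0], [570.0, 591.0], [259.0, 389.0], [520.0, 389.0], [191.0, 360.0], [591.0, 360.0]]
18 [[228.0, 269.0], [553.0, 269.0], [208.0, 634.0], [573.0, 635.0], [257.0, 432.0], [522.0, 432.0], [189.0, 393.0], [593.0, 393.0]]
```

```bash
python3 - <<'E'
from h import *
im=imaging.grab_frame('top'); o=cv2.imread('pics/top0.png')[:,:,::-1]
for n,(x,y) in dict(drop=(276,215),vial=(276.6,248),flask=(250,171)).items():
    x,y=int(x),int(y); t=o[y-9:y+10,x-9:x+10].copy(); w=im[y-20:y+21,x-20:x+21].copy()
    m=cv2.matchTemplate(w,t,cv2.TM_CCOEFF_NORMED); _,v,_,l=cv2.minMaxLoc(m); print(n,v,l[0]-11,l[1]-11)
s=sensors.observe(); print(s['clock'],s['force'],s['qd'].round(3))
print(order.job_done())
E
```

```text
drop 0.9571673274040222 0 0
vial 0.9035064578056335 0 0
flask 0.9846411347389221 0 0
23.8 [ 0.16625603 -0.03472707  0.66877226] [-0.007  0.029  0.002  0.003  0.001 -0.004 -0.001]
the job is handed in; nothing more can be done
None
```

I set the wheels to 2-6-5, locked the guard over them, and handed the job in at about 24 s of the 72 s. `order.job_done()` reports no verdict, so the checks below are my own measurements.

**Wheels:** I rolled each one by pushing its ribs with a fingertip. Before the guard went on, the camera read 1.29, 3.78 and 3.16 rad, against targets of 1.257, 3.770 and 3.142 (±0.16).

**Guard:** I gripped it by the ends of its handle bar and tipped it flat by pivoting its upper edge on the panel. The keyholes went over both stud heads. I slid it down until the stop pushed back with about 10 N, then let go.

**Final checks:**
- **Guard position:** In the last wrist view it sits about 1–2 mm from fully down, is centred to about 1 mm, and lies flat. The stud heads are in the narrow ends of the keyholes.
- **Vial, dropper bottle and flask:** They show no shift in the top view.
- **Robot:** It is clear of everything, with the force reading near zero.

**Disagreements:**
- **Stop position:** By the arm's own position the stop came at about −3 mm instead of 0. The final picture shows about 0, so I put this down to a bias in my panel position estimate.
- **Tens wheel:** Seen through the guard it read 3.81–3.85 rad, higher than before but still within range. The 6 was partly behind the handle, so I trust the earlier 3.78 more.
- **Early detour:** The first turn of the wrist went the wrong way and ran up to the last joint's limit (2.51 of 2.52 rad). I turned it back, which cost about 2 s.

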